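# Make the calligraphy board ready for a sheet: clip on the stop, hold the sprung bar open

### The arm

A 6-joint arm with a two-finger parallel gripper is mounted at the origin on the work surface. World frame = base frame: x ahead of the robot, y to its left, z up, the work surface at z = 0. Lengths are in m, angles in degrees, forces in N, time in s.
With the tool pointing down it reaches from about 0.4 to 0.825 m from the base axis. Payload 7 kg.
Tool frame: the origin (TCP) lies at the very end of the fingers, on their centre line; the grasp point (between the pads) lies 19 mm behind it (ctrl.tcp_to_grasp is the distance from the TCP to the grasp point, in m); z points along the fingers, y is the direction in which the jaws open and shut (so a half turn about z gives the same grasp; the last joint's range is limited). The gripper opens to 88 mm and grips with 3 to 60 N. Pads are 19 mm wide; open, the fingers measure 130 mm over their backs; the gripper's body (78 mm by 193 mm) begins 47 mm behind the grasp point.
Start: joints at [86.809, 20.546, 0.682, 0, -70.136, -16.507], TCP at [0.228, 0.635, 0.227] pointing down, gripper open.
Joint ranges: [-176.03, 176.03], [-82.01, 121.73], [-58.28, 71.71], [-173.87, 95.51], [-174.79, -0.11], [-173.66, 173.66]. Speed limits (degrees/s): [136.94, 136.94, 172.46, 180, 180, 180].

### API

Orientations are given as [roll, pitch, yaw] about the fixed x, y, z axes, in that order (R = Rz(yaw) Ry(pitch) Rx(roll)).
In Python, from plant import ctrl gives the robot as it stands.
- The arm moves only by the tool jog_arm, never from a script. Its argument "commands" is a list of rows, each an object of numbers: "x", "y", "z": the shift along the tool's x, y, z in cm; "roll": the turn about the tool's z in rad. In form: [{"x": .., "y": .., "z": .., "roll": ..}, ...]. A call has 1 to 12 rows; each row shifts and turns the commanded pose from where the row before left it, along the tool's axes as they then stand; what a row does not reach is not made up. A row lasts 1/10 s, in which the tool goes at most 50 mm and 8.59 degrees, less where a joint would pass 70% of its speed; a pose out of reach is approached as far as the arm can. A call is refused whole if a number of a shift passes 5 or a number of a turn 0.15, either way. A call with a gripper value outside its range is refused whole. "gripper" is the finger opening in cm, from 0 to 8.76, set as the call begins (left out, the last holds). The fingers move at their own pace and stop on an object; the grip force is fixed at half the most. Time passes only in rows, so rows that do not move let the fingers close. It gives the time, the measured TCP pose, the force and the opening at its end, in the units of the state.
- ctrl.get_obs(): the state, without advancing time (a new reading comes with each control period).
- ctrl.snapshot(name): name is "side" or "top" or "wrist"; returns a dict with "image" (384x512x3 uint8, red, green, blue), "mtx" (3x3 intrinsics, pixels), "k1" (the pictures are not rectified: a ray, as slopes to the right and down, at radius r is drawn at 1 + k1 r^2 times it, then the intrinsics apply), "position" and "orientation" of the camera in the world; the wrist camera has in their place "hand_eye" (4x4, takes a point from camera to tool coordinates, whose origin is the TCP and whose axes are the flange's). Camera axes: x right, y up, looking along -z (the intrinsics and any distortion apply to the point x, -y, -z); pixel columns grow to the right and rows downward; lengths in m; the calibration is good to about 2 mm. A picture is of the moment at which its call begins: read the wrist's pose just before it. There is no depth.
- ctrl.close_job(): hands the job in, once; it reports no verdict.
Trained networks look in the newest picture that a camera, given by its name, has taken for a name from the list of things; names that differ only in an ending like _2 or _b are one class to them, and where a whole thing is asked for, a point or a joint stands for the part that bears it (a point fixed in the world has none). Each returns a list of dicts, best first, with "confidence" (0 to 1); they miss things now and then, are a little off and sometimes report something else, mostly with a low value. They report only what shows in the picture. A call takes as long as a camera call. They do not tell look-alikes from the thing itself.
- ctrl.search_frame(camera, query): "position" ([column, row] as shares, 0 to 1, of the picture: columns of its width, rows of its height, amid what is visible of it).
- ctrl.regions_of(camera, query): "mask" (384x512 bool, what is visible of it) and "position" ([column, row] as shares, 0 to 1, of the picture: columns of its width, rows of its height, amid what is visible of it).
The state is a dict: "clock": time; "joint_pos": joint angles; "qvel": joint speeds; "tau": joint torques, N m; "tool_pos": TCP position; "orientation": TCP orientation; "force": force on the tool from outside, world axes, zero at the start; "moment": the same for the moment, N m; "opening": finger opening in m.
Only numpy, scipy, OpenCV 4.12 (cv2) and the standard library are available. Lean on these libraries where they do the work, as an engineer would, in place of code of your own. Each camera call takes 0.05 s, during which the arm holds its last target.

### The job

Get the writing board ready for the next sheet of paper: clip the orange spring clamp upright onto the blue stretch of the board's side fence and let go of it, to serve as the sheet stop. Then take the sprung sheet bar by its yellow knob, pull it out towards the front of the board until the white line on its end stands beside the red index block, and keep it there: finish while still holding the bar open, since it springs shut when let go. Leave the index block and the other things on the table where they are.

Things in the scene. Friction and masses are not known exactly. Their poses are not given: they have to be found in the camera images.
- board: Wooden writing board, fixed, 170 mm (its x) by 230 mm (its y), 12 mm thick. Origin at the centre of its underside; x points from its front to its rear edge, y to the fence side, z up. Aluminium side fence along x at y = +95 mm, 8 mm thick, from x = -75 to +50 mm, top 57 mm above the table; low rear lip (top 30 mm above the table) at x = +64 mm; a sheet bar with a knob slides along x.
- fence_mark (a point): Centre of the blue stretch on the fence, at the fence's top edge. Axes as the board's: x along the fence, y across it. The blue stretch is 44 mm long; the fence below is 8 mm thick and 45 mm deep down to the board.
- clip: Orange spring clamp like a big clothes peg, loose, 100 g, standing on its jaw ends, levers up, 87 mm tall, 26 mm wide along x (its pivot, 40 mm above the origin). Origin between the jaw ends; halves open along y. Lever outsides are 52 mm apart at the top; squeezed to the stop (25 mm apart, parallel, 8-12 N) they open the jaws to 22 mm; let go, the spring shuts them.
- clip_grip (a point): Midway between the clamp's levers, 74 mm above the jaw ends, 12 mm below the lever tops: the height to squeeze. Axes as the clamp's, which are those of its half at +y (it leans 17 degrees while squeezed open). Either half may face either side of the fence.
- clip_bite (a point): Point between the shut jaws at the height of the rubber bump on one of them, 10 mm above the jaw ends. Axes as the clamp's. Well seated, the jaw ends are about 26 mm below the fence top (clip_grip 48 mm above it); the jaws can go over the fence by 34 mm at most. They press the 8 mm fence with about 7 N.
- clip_jaw (a joint): Opening angle of the clamp: 0 shut (4 mm gap), about 0.13 on the fence, 0.6 fully open (rad).
- bar (a joint): Travel of the sprung sheet bar towards the front edge (the board's -x): 0 shut against the rear lip, up to 0.075 m. A spring pulls it shut with 5 N at 0 and 13 N at full travel.
- bar_knob (a point): Grip point of the bar's yellow upright knob, a block 16 mm along the board's x by 28 mm along y, from 27 mm (top of the bar) to 71 mm above the table; the point is on its centre line, 52 mm above the table. Axes as the board's. Apart from the fence and the clamp on it, nothing on the board round it is higher than 30 mm.
- bar_line (a point): Outer end of the white line across the bar's end (the end away from the fence). Axes as the board's. It moves with the bar.
- index (a joint): Where the red index block is set: the bar's travel (m) at which the white line stands at the middle of the red block. It is a stiff setting and differs every time.
- index_mark (a point): Middle of the top of the red index block, 10 mm long along the board's x, on the scale at the side of the board away from the fence. Axes as the board's. The bar is at the mark when the white line is at the same x along the board, within the block's length.
- ink_bottle: Black ink bottle, 48 mm across, 110 mm tall, standing; origin at the centre of its base. It may stand left or right of the board, the clamp on the other side.
- cup_a: Brown paper-board cup, 84 mm across, 100 mm tall, beyond the board; origin at the centre of its base.
- cup_b: A second cup, the same size.
- paperweight: Stone paperweight bar, 30 x 170 x 20 mm, beyond the board; origin at the centre of its underside.
- seal: Reddish stone seal block, 28 x 28 x 60 mm, standing on the near side of the board; origin at the centre of its underside.
There are look-alikes about, which are no part of the job. Of the things shaped like the clip, the orange one is meant.

How it is judged (in metres and radians):
On the way:
1. the clamp sits clipped on the blue stretch of the fence and is let go (x of clip_bite in the frame of fence_mark between -0.022 and 0.022 m and y of clip_bite in the frame of fence_mark between -0.008 and 0.008 m and z of clip_bite in the frame of fence_mark below -0.005 m and angle between clip_grip's own z axis and vertical below 0.2 rad and contact force between clip and board above 1 N and contact force between the fingers and clip below 0.1 N), for 0.3 s.
At the end, for the whole second after the job is handed in: Clamp clipped upright (11 degrees) on the fence, middle within 22 mm of the blue stretch's middle, bump at least 5 mm below the fence top, no finger on it; fingers hold the bar (over 2 N) at rest, its white line within 5 mm of the red block's middle (all of step 1 and x of bar_line in the frame of index_mark between -0.005 and 0.005 m and contact force between the fingers and bar above 2 N and velocity of joint bar between -0.02 and 0.02 m/s); the arm keeps its last pose, push and grip.
It fails at once if a bystander is moved over 30 mm (distance of any of ink_bottle, cup_a, cup_b, paperweight, seal from where it was at the start of the episode above 0.03 m).
It fails at once if a bystander is knocked over (angle between any of ink_bottle, cup_a, cup_b, paperweight, seal's own z axis and vertical above 0.5 rad).
It fails at once if the red index block is shifted over 4 mm (distance of index_mark from where it was at the start of the episode above 0.004 m).
It also fails if it takes over 51 s, if anything falls off the work surface, if the arm or the gripper's body presses on something with over 40 N, if the wrist force passes 120 N, or if a joint passes its speed limit or range.

## Working session

There is one attempt and no reset: what is moved stays moved. The work goes in short steps, Python scripts to look and compute and a tool call to move; the robot and the scene stay as the last step left them, time stands still between calls to the robot, and variables do not carry over. Pictures are saved under pics/ and viewed, and the job is handed in when it is done.

Besides the shell and the picture viewer there is one more tool, called after ">>>" as a command line: name --argument value ..., lists and objects as JSON in quotes. jog_arm: Moves the arm, as the interface text tells. Its arguments: {"type":"object","properties":{"commands":{"type":"array"},"gripper":{"type":"number"}},"required":["commands"]}

```bash
ls; mkdir -p pics; python3 - <<'E'
from plant import ctrl
import cv2
print(ctrl.get_obs())
for n in ["side","top","wrist"]:
    s=ctrl.snapshot(n); cv2.imwrite(f"pics/{n}0.png",s["image"][:,:,::-1])
    print(n,{k:v for k,v in s.items() if k!="image"})
E
```

```text
pics
{'clock': 0.0, 'joint_pos': array([ 8.68073256e+01,  2.05906788e+01,  6.34864120e-01, -2.28258641e-02,
       -7.01349450e+01, -1.65074737e+01]), 'qvel': array([-0.0577726 , -0.01133296, -0.12036715,  0.04729049,  0.01029709,
       -0.0928366 ]), 'tau': array([ 1.10813248e-04, -5.82710302e+01,  2.93079096e+01,  6.99776977e+00,
        7.21077886e-03, -1.57907593e-04]), 'tool_pos': array([0.22737892, 0.6350371 , 0.22563099]), 'orientation': array([ 1.79906883e+02, -5.21791218e-03, -1.97079173e+01]), 'force': array([ 0.00991267,  0.1277348 , -0.49686652]), 'moment': array([-0.00837971,  0.04399921, -0.04124714]), 'opening': 0.08750907336594761}
side {'mtx': array([[410.46890235,   0.        , 255.46349739],
       [  0.        , 410.46890235, 190.38646742],
       [  0.        ,   0.        ,   1.        ]]), 'k1': -0.14174018206606204, 'position': array([0.08979936, 0.48568628, 0.7631135 ]), 'orientation': array([  44.12948052,   -0.48437767, -136.71808258])}
top {'mtx': array([[392.5651437 ,   0.        , 258.05531931],
       [  0.        , 392.5651437 , 192.13350844],
       [  0.        ,   0.        ,   1.        ]]), 'k1': -0.095815163900364, 'position': array([ 0.37874189, -0.00406528,  1.18839949]), 'orientation': array([  9.33032558,  -1.78335819, -88.37287618])}
wrist {'mtx': array([[339.66480284,   0.        , 254.18577373],
       [  0.        , 339.66480284, 189.20394058],
       [  0.        ,   0.        ,   1.        ]]), 'k1': -0.08229638789430145, 'hand_eye': array([[ 4.39952385e-05,  9.63139736e-01,  2.69001573e-01,
         7.30695585e-02],
       [ 9.99999963e-01, -1.15059111e-04,  2.48410313e-04,
        -5.51402016e-04],
       [ 2.70204925e-04,  2.69001552e-01, -9.63139705e-01,
        -1.58034920e-01],
       [ 0.00000000e+00,  0.00000000e+00,  0.00000000e+00,
         1.00000000e+00]])}
```

View pics/side0.png

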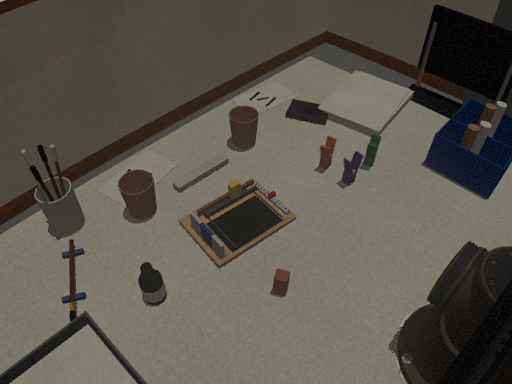

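View pics/top0.png

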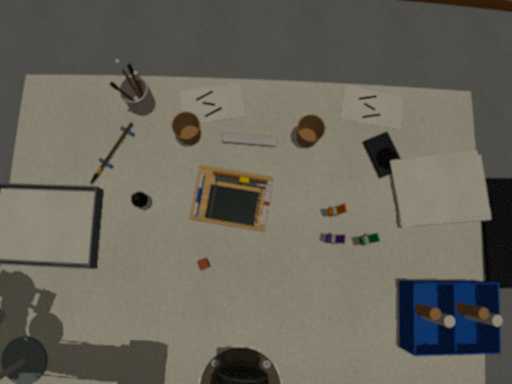

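View pics/wrist0.png

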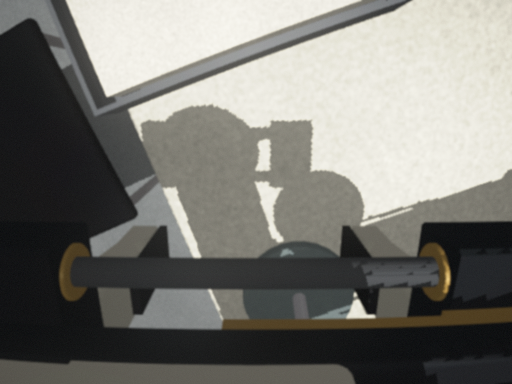

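```bash
cat > h.py <<'E'
import numpy as np, cv2
from scipy.spatial.transform import Rotation as R
from scipy.optimize import least_squares
from plant import ctrl
def rot(rpy): return R.from_euler('xyz',rpy,degrees=True).as_matrix()
class Cam:
    def __init__(s,name,save=None):
        o=ctrl.get_obs(); d=ctrl.snapshot(name); s.d=d; s.img=d["image"]; s.name=name
        s.K=d["mtx"]; s.dist=np.array([d["k1"],0,0,0.])
        if name=="wrist":
            T=d["hand_eye"]; Rt=rot(o["orientation"])
            s.Rw=Rt@T[:3,:3]; s.p=Rt@T[:3,3]+o["tool_pos"]
        else: s.Rw=rot(d["orientation"]); s.p=np.array(d["position"])
        s.F=s.Rw@np.diag([1.,-1,-1]) # cv cam axes in world
        if save: cv2.imwrite(f"pics/{save}.png",s.img[:,:,::-1])
    def proj(s,P):
        P=np.atleast_2d(P).astype(float); rv=cv2.Rodrigues(s.F.T)[0]; t=-s.F.T@s.p
        return cv2.projectPoints(P,rv,t,s.K,s.dist)[0][:,0]
    def ray(s,uv):
        n=cv2.undistortPoints(np.array([[uv]],float),s.K,s.dist)[0,0]
        v=s.F@np.array([n[0],n[1],1]); return v/np.linalg.norm(v)
    def onz(s,uv,z):
        v=s.ray(uv); return s.p+v*(z-s.p[2])/v[2]
    def px(s,pos): return np.array(pos)*[512,384]
    def crop(s,name,c,h,f):
        x,y=int(c[0]),int(c[1]); a=s.img[max(0,y-h):y+h,max(0,x-h):x+h]
        cv2.imwrite(f"pics/{name}.png",cv2.resize(a,None,fx=f,fy=f,interpolation=cv2.INTER_CUBIC)[:,:,::-1])
def tri(cs,uvs):
    A=0;b=0
    for c,u in zip(cs,uvs):
        v=c.ray(u);M=np.eye(3)-np.outer(v,v);A=A+M;b=b+M@c.p
    X=np.linalg.solve(A,b); return X,[np.linalg.norm(c.proj(X)[0]-u) for c,u in zip(cs,uvs)]
E
python3 - <<'E'
from h import *
cs={n:Cam(n) for n in("top","side")}
for q in["board","fence_mark","clip","clip_grip","bar_knob","bar_line","index_mark","ink_bottle","cup_a","paperweight","seal"]:
    for n,c in cs.items():
        print(q,n,[(np.round(c.px(r["position"]),1).tolist(),round(r["confidence"],2)) for r in ctrl.search_frame(n,q)])
cs["top"].crop("t1",(232,198),48,8); cs["side"].crop("s1",(238,220),70,8)
cs["top"].crop("t2",(345,225),35,10); cs["side"].crop("s2",(350,155),40,10)
E
```

```text
board top [([229.3, 198.0], 0.55)]
board side []
fence_mark top [([229.6, 198.1], 0.79), ([240.6, 182.0], 0.29)]
fence_mark side [([237.6, 220.9], 0.85)]
clip top [([334.9, 238.5], 0.61), ([335.7, 208.3], 0.59), ([373.5, 235.3], 0.57)]
clip side [([350.6, 166.4], 0.79), ([373.9, 145.8], 0.73), ([328.9, 154.0], 0.64), ([274.7, 195.2], 0.42)]
clip_grip top [([340.6, 208.6], 0.68), ([334.6, 241.0], 0.67), ([251.4, 139.8], 0.65), ([368.3, 240.2], 0.49)]
clip_grip side [([352.2, 168.0], 0.88), ([371.8, 151.2], 0.87), ([328.2, 149.8], 0.63)]
bar_knob top [([240.4, 182.5], 0.66)]
bar_knob side [([233.7, 190.9], 0.76)]
bar_line top [([238.4, 176.8], 0.86)]
bar_line side [([233.1, 196.1], 0.7)]
index_mark top []
index_mark side [([271.9, 193.8], 0.47), ([326.5, 151.3], 0.33), ([232.7, 193.6], 0.17)]
ink_bottle top [([307.7, 130.1], 0.61), ([142.5, 198.8], 0.55), ([340.5, 209.0], 0.4)]
ink_bottle side [([148.3, 286.3], 0.9), ([329.2, 153.0], 0.34)]
cup_a top [([310.1, 128.6], 0.78), ([186.2, 126.2], 0.73)]
cup_a side [([240.6, 121.3], 0.75), ([138.0, 192.8], 0.68), ([201.0, 174.4], 0.67), ([237.8, 219.1], 0.18)]
paperweight top [([253.0, 137.9], 0.86)]
paperweight side [([203.9, 172.5], 0.71)]
seal top [([187.2, 127.2], 0.3)]
seal side [([282.8, 284.8], 0.92), ([272.8, 194.8], 0.48)]
```

View pics/t1.png

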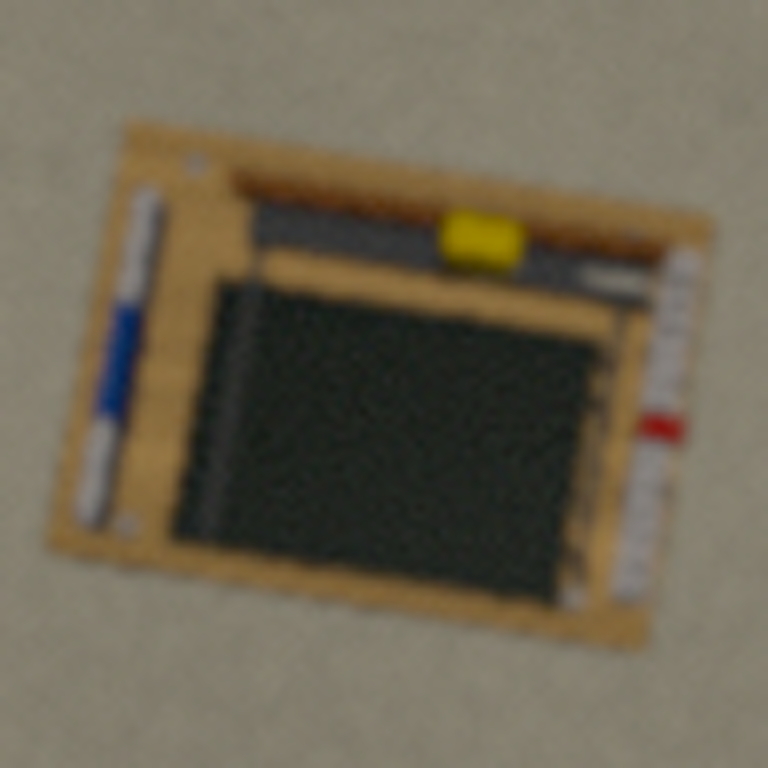

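```bash
python3 -c "
import cv2
for n in('s1','s2','t2','t1'):
  print(cv2.imread(f'pics/{n}.png').shape)
a=cv2.imread('pics/s1.png');cv2.imwrite('pics/s1b.png',cv2.resize(a,(600,600)))
a=cv2.imread('pics/s2.png');cv2.imwrite('pics/s2b.png',cv2.resize(a,(600,600)))
a=cv2.imread('pics/t2.png');cv2.imwrite('pics/t2b.png',cv2.resize(a,(600,600)))
"
```

```text
(1120, 1120, 3)
(800, 800, 3)
(700, 700, 3)
(768, 768, 3)
```

View pics/s1b.png

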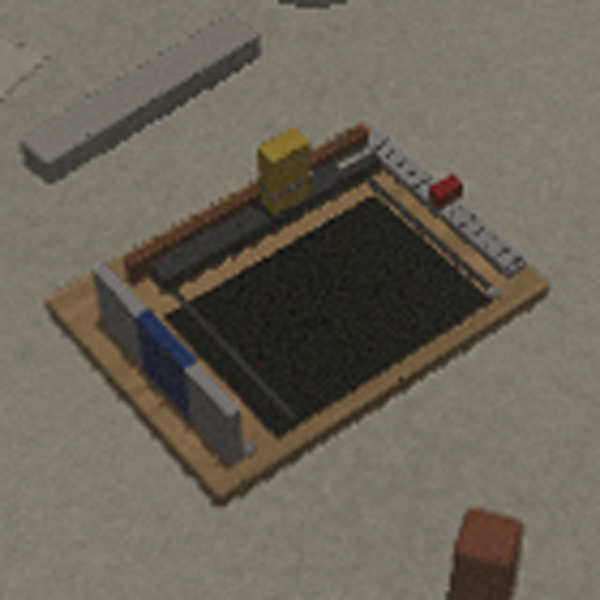

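View pics/s2b.png

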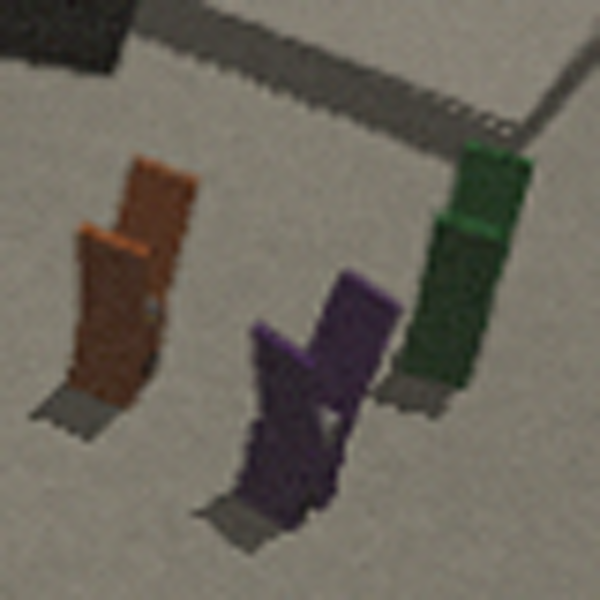

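View pics/t2b.png

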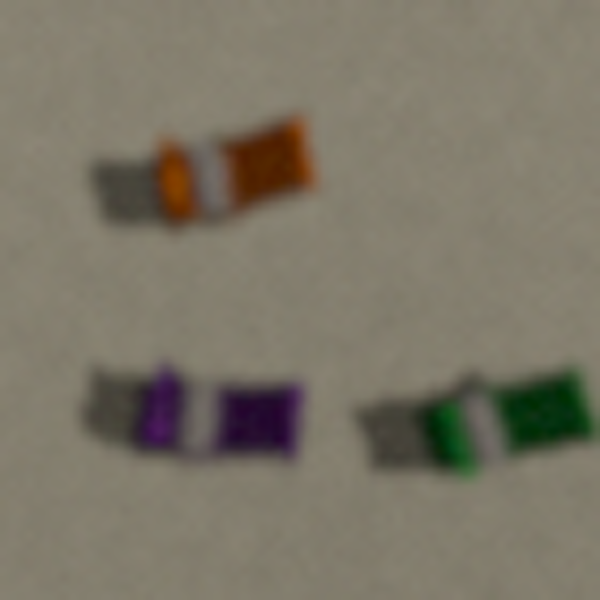

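```bash
python3 - <<'E'
from h import *
t=Cam("top");s=Cam("side")
ct=lambda p:np.array(p)/8+[184,150]
cs_=lambda p:np.array(p)/(600/140)+[168,150]
B={ 'rl':(.085,.115,.012),'rr':(.085,-.115,.012),'fr':(-.085,-.115,.012),'fl':(-.085,.115,.012),'fenr':(.05,.095,.057),'fenf':(-.075,.095,.057)}
obs=[(t,'rl',ct((128,122))),(t,'rr',ct((715,215))),(t,'fr',ct((645,642))),(t,'fl',ct((50,547))),(t,'fenr',ct((150,192))),(t,'fenf',ct((90,522))),
(s,'rl',cs_((47,303))),(s,'fl',cs_((222,492))),(s,'fr',cs_((547,285))),(s,'fenr',cs_((98,262))),(s,'fenf',cs_((240,408)))]
def T(q,P):
    c,sn=np.cos(q[2]),np.sin(q[2]); P=np.array(P); return np.array([q[0]+c*P[0]-sn*P[1],q[1]+sn*P[0]+c*P[1],P[2]])
for use in((t,s),(t,),(s,)):
    f=lambda q:np.concatenate([c.proj(T(q,B[k]))[0]-u for c,k,u in obs if c in use])
    r=least_squares(f,[.5,0.05,0]); print(r.x,np.degrees(r.x[2]),np.round(r.fun,1))
    if len(use)==2:q=r.x
L=lambda P:(np.linalg.inv(np.array([[np.cos(q[2]),-np.sin(q[2])],[np.sin(q[2]),np.cos(q[2])]]))@(np.array(P)[:2]-q[:2])).round(4)
c2=lambda p:np.array(p)/(600/70)+[310,190]
# index
for z in(.02,.025): print("index top",L(t.onz(ct((661,428)),z)))
print("blue top ends",L(t.onz(ct((127,304)),.057)),L(t.onz(ct((110,416)),.057)))
print("knob",L(t.onz(ct((484,238)),.071)), "line ends",L(t.onz(ct((582,278)),.027)),L(t.onz(ct((650,289)),.027)))
# s2b: scale 600/80=7.5 origin 310,115
c3=lambda p:np.array(p)/7.5+[310,115]
for n,zz in(("top",None),):
  pts=[t.onz(c2(p),.087) for p in((163,140),(170,225),(303,118),(318,188))]; print(np.round(pts,4),np.mean(pts,0))
pts=[s.onz(c3(p),.087) for p in((80,226),(148,250),(137,157),(197,180))]; print(np.round(pts,4),np.mean(pts,0))
print(s.onz(c3((80,385)),0),s.onz(c3((130,405)),0))
for n,c,u in(("bottle",s,(152,300)),("seal",s,(282,292))): print(n,c.onz(u,0))
print(t.onz((140,200),.1),t.onz((204,264),.06))
E
```

```text
[ 0.55417605  0.04435522 -0.12688411] -7.269924146739836 [-0.8 -0.8 -0.1 -0.6  0.2  0.9 -1.1  0.7 -0.7 -0.6 -0.9  0.  -0.5 -1.9
  0.4  0.5  1.6 -1.6  0.6 -0.1 -0.1  0.3]
[ 0.55411925  0.04264424 -0.1263341 ] -7.238410585466295 [-0.2 -0.7  0.5 -0.6  0.8  1.  -0.6  0.7 -0.2 -0.5 -0.3  0.1]
[ 0.55394821  0.04583048 -0.12573587] -7.204134646064002 [-1.  -1.4  0.1  1.   1.3 -1.3  0.2  0.4 -0.5  0.7]
index top [-0.0026 -0.1073]
index top [-0.0033 -0.1071]
blue top ends [0.0062 0.0934] [-0.0354  0.0921]
knob [ 0.0486 -0.0318] line ends [ 0.0479 -0.0691] [ 0.0479 -0.095 ]
[[ 0.5264 -0.2368  0.087 ]
 [ 0.4981 -0.2392  0.087 ]
 [ 0.5353 -0.2842  0.087 ]
 [ 0.5119 -0.2892  0.087 ]] [ 0.51794    -0.26235175  0.087     ]
[[ 0.5253 -0.2315  0.087 ]
 [ 0.5006 -0.2375  0.087 ]
 [ 0.5338 -0.2767  0.087 ]
 [ 0.5108 -0.2811  0.087 ]] [ 0.51760894 -0.25671521  0.087     ]
[ 0.52595694 -0.24972188  0.        ] [ 5.06108117e-01 -2.53852414e-01 -1.11022302e-16]
bottle [0.53016924 0.32338451 0.        ]
seal [0.34786458 0.12073212 0.        ]
[0.52514805 0.29705071 0.1       ] [0.35389971 0.11326408 0.06      ]
```

>>> jog_arm --commands '[{"x": 3.8, "y": 2.4}, {"x": 3.8, "y": 2.4}, {"x": 3.8, "y": 2.4}, {"x": 3.8, "y": 2.4}, {"x": 3.8, "y": 2.4}, {"x": 3.8, "y": 2.4}, {"x": 3.8, "y": 2.4}, {"x": 3.8, "y": 2.4}, {"roll": -0.14}, {"roll": -0.14}, {"roll": -0.14}, {"roll": -0.13}]'

```text
validation failed for argument at $.co...
```

```bash
cat >> h.py <<'E'
def todelta(target,yaw=None):
    "world target (xyz) -> total tool shift in cm, and roll rad"
    o=ctrl.get_obs(); Rt=rot(o["orientation"]); d=np.array(target)-o["tool_pos"]
    y=o["orientation"][2]; out=(Rt.T@d*100).round(2)
    print("tool shift cm",out,"roll",None if yaw is None else round(-np.radians((yaw-y+180)%360-180),3),"now",o["tool_pos"].round(4),o["orientation"].round(2),"t",round(o["clock"],2),"open",round(o["opening"],4),"J6",o["joint_pos"].round(1))
E
python3 -c "
from h import *
todelta((.44,-.265,.22),12)"
```

```text
tool shift cm [50.35 77.62  0.66] roll -0.553 now [0.2275 0.6355 0.2266] [180.    0.  -19.7] t 1.45 open 0.0878 J6 [ 86.8  20.5   0.7  -0.  -70.1 -16.5]
```

>>> jog_arm --commands '[{"x": 3.8, "y": 2.4, "z": 0, "roll": 0}, {"x": 3.8, "y": 2.4, "z": 0, "roll": 0}, {"x": 3.8, "y": 2.4, "z": 0, "roll": 0}, {"x": 3.8, "y": 2.4, "z": 0, "roll": 0}, {"x": 3.8, "y": 2.4, "z": 0, "roll": 0}, {"x": 3.8, "y": 2.4, "z": 0, "roll": 0}, {"x": 3.8, "y": 2.4, "z": 0, "roll": 0}, {"x": 3.8, "y": 2.4, "z": 0, "roll": 0}, {"x": 0, "y": 0, "z": 0, "roll": -0.14}, {"x": 0, "y": 0, "z": 0, "roll": -0.14}, {"x": 0, "y": 0, "z": 0, "roll": -0.14}, {"x": 0, "y": 0, "z": 0, "roll": -0.13}]'

```text
clock: 2.65
tool_pos: [0.4492, 0.352, 0.2267]
orientation: [-180.0, -0.0, 12.1]
force: [-0.1, 0.6, 0.1]
opening: 0.0876
```

```bash
python3 -c "
from h import *
todelta((.44,-.265,.22),12)"
```

```text
tool shift cm [-13.85  60.14   0.65] roll 0.002 now [0.4492 0.352  0.2267] [-1.7999e+02 -2.0000e-02  1.2110e+01] t 2.65 open 0.0876 J6 [ 57.7  10.8 -12.8   0.  -66.5  44.4]
```

>>> jog_arm --commands '[{"x": -1.1, "y": 4.8, "z": 0, "roll": 0}, {"x": -1.1, "y": 4.8, "z": 0, "roll": 0}, {"x": -1.1, "y": 4.8, "z": 0, "roll": 0}, {"x": -1.1, "y": 4.8, "z": 0, "roll": 0}, {"x": -1.1, "y": 4.8, "z": 0, "roll": 0}, {"x": -1.1, "y": 4.8, "z": 0, "roll": 0}, {"x": -1.1, "y": 4.8, "z": 0, "roll": 0}, {"x": -1.1, "y": 4.8, "z": 0, "roll": 0}, {"x": -1.1, "y": 4.8, "z": 0, "roll": 0}, {"x": -1.1, "y": 4.8, "z": 0, "roll": 0}, {"x": -1.1, "y": 4.8, "z": 0, "roll": 0}, {"x": -1.1, "y": 4.8, "z": 0, "roll": 0}]'

```text
clock: 3.85
tool_pos: [0.4374, -0.2407, 0.2271]
orientation: [180.0, -0.1, 11.8]
force: [1.2, -0.5, 0.9]
opening: 0.0875
```

>>> jog_arm --commands '[{"x": -0.6, "y": 2.5, "z": 0, "roll": 0}, {"x": 0, "y": 0, "z": 0, "roll": 0}, {"x": 0, "y": 0, "z": 0, "roll": 0}]'

```text
clock: 4.15
tool_pos: [0.4366, -0.2647, 0.2263]
orientation: [-180.0, 0.0, 11.7]
force: [0.9, 0.0, -0.3]
opening: 0.0877
```

```bash
python3 -c "
from h import *
w=Cam('wrist','w1')
todelta((.44,-.265,.22),12)
for q in('clip','clip_grip'):
  print([(w.px(r['position']).round(1),round(r['confidence'],2)) for r in ctrl.search_frame('wrist',q)])
"
```

```text
tool shift cm [0.29 0.15 0.65] roll -0.004 now [ 0.4368 -0.2641  0.2265] [-179.99    0.     11.78] t 4.2 open 0.0877 J6 [ -9.1   4.9 -19.7  -0.  -65.3 110.9]
[(array([253.1, 166.9]), 0.78), (array([347.9, 186.5]), 0.7), (array([75.8, 27.4]), 0.44)]
[(array([269.3,  84.1]), 0.91), (array([348. , 186.5]), 0.87), (array([250.5, 166.6]), 0.64)]
```

View pics/w1.png

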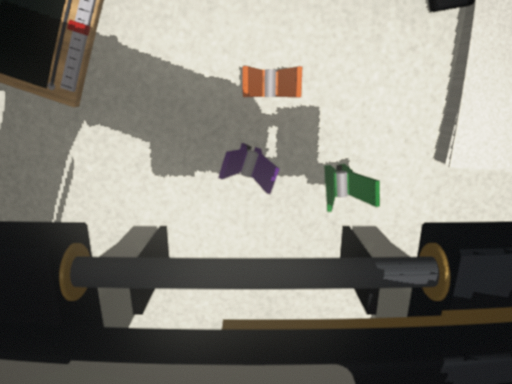

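```bash
python3 -c "
import cv2
a=cv2.imread('pics/w1.png')[50:115,230:320]
cv2.imwrite('pics/w1c.png',cv2.resize(a,None,fx=8,fy=8,interpolation=cv2.INTER_CUBIC))"
```

```text
(no output)
```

View pics/w1c.png

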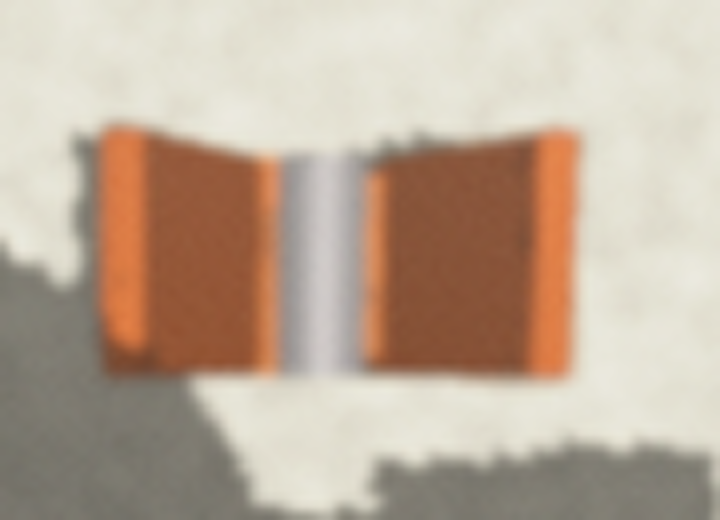

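```bash
python3 -c "
from h import *
w=Cam('wrist')
P=[w.onz((230+a/8,50+b/8),.087) for a,b in((102,130),(106,375),(576,132),(568,375))]
P=np.array(P);print(P.round(4)); m=P.mean(0); print(m)
d=(P[0]+P[1]-P[2]-P[3])[:2]/2; print(np.linalg.norm(d),np.degrees(np.arctan2(-d[0],d[1])))
d=(P[0]-P[1]+P[2]-P[3])[:2]/2; print(np.linalg.norm(d),np.degrees(np.arctan2(d[1],d[0])))
m[2]=.20
todelta(m,12)
"
```

```text
[[ 0.5298 -0.234   0.087 ]
 [ 0.5054 -0.2394  0.087 ]
 [ 0.54   -0.2825  0.087 ]
 [ 0.5156 -0.2875  0.087 ]]
[ 0.52268323 -0.26085347  0.087     ]
0.049378444636249144 11.91990777514374
0.0249584170035287 12.040397975119074
tool shift cm [8.42 1.52 2.69] roll -0.002 now [ 0.4372 -0.2634  0.2268] [ 1.7999e+02 -3.0000e-02  1.1900e+01] t 4.35 open 0.088 J6 [ -9.    4.9 -19.7  -0.  -65.3 110.9]
```

>>> jog_arm --commands '[{"x": 2, "y": 0.7, "z": 3, "roll": 0}, {"x": 2, "y": 0.7, "z": 3, "roll": 0}, {"x": 0, "y": 0, "z": 0, "roll": 0}, {"x": 0, "y": 0, "z": 0, "roll": 0}]'

```text
clock: 4.75
tool_pos: [0.479, -0.269, 0.1661]
orientation: [-180.0, 0.1, 11.9]
force: [0.3, 0.7, 0.8]
opening: 0.0873
```

```bash
python3 -c "
from h import *
w=Cam('wrist','w2')
todelta((.522,-.26,.2),12)
print(w.proj((.522,-.26,.087)))
w.crop('w2c',w.proj((.522,-.26,.087))[0],55,7)
"
```

```text
tool shift cm [ 4.38 -0.02 -3.29] roll -0.002 now [ 0.4792 -0.2692  0.1671] [1.7998e+02 1.0000e-02 1.1900e+01] t 4.8 open 0.0878 J6 [ -8.9  11.5 -20.1   0.  -58.4 110.8]
[[254.65884448 138.13956818]]
```

View pics/w2c.png

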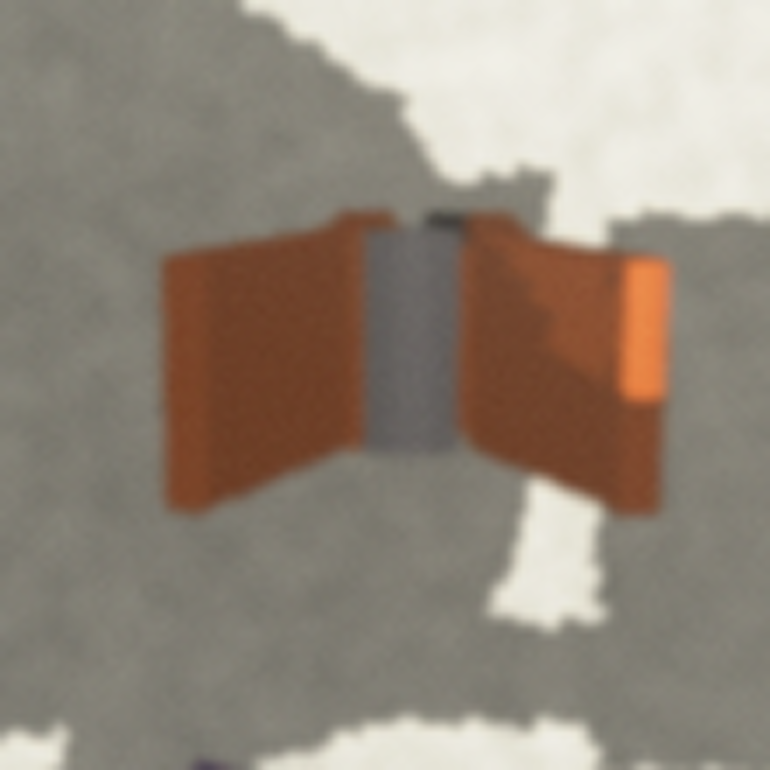

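```bash
python3 -c "
from h import *
w=Cam('wrist')
P=[w.onz((199+a/7,83+b/7),.087) for a,b in((163,257),(168,513),(670,258),(660,515))]
P=np.array(P);print(P.round(4)); m=P.mean(0); print(m)
d=(P[0]+P[1]-P[2]-P[3])[:2]/2; print(np.linalg.norm(d),np.degrees(np.arctan2(-d[0],d[1])))
d=(P[0]-P[1]+P[2]-P[3])[:2]/2; print(np.linalg.norm(d),np.degrees(np.arctan2(d[1],d[0])))
m[2]=.057
todelta(m,12.3)
"
```

```text
[[ 0.5301 -0.2358  0.087 ]
 [ 0.505  -0.241   0.087 ]
 [ 0.5403 -0.2848  0.087 ]
 [ 0.5151 -0.2898  0.087 ]]
[ 0.52261822 -0.26284889  0.087     ]
0.049986904232704035 11.743888212265533
0.025677019910831145 11.515040349181954
tool shift cm [ 4.36  0.24 11.07] roll -0.007 now [ 0.4794 -0.2694  0.1677] [ 1.7996e+02 -7.0000e-02  1.1880e+01] t 4.85 open 0.0873 J6 [ -8.9  11.5 -20.1   0.  -58.4 110.8]
```

>>> jog_arm --commands '[{"x": 2.2, "y": 0.1, "z": 0, "roll": 0}, {"x": 2.2, "y": 0.1, "z": 0, "roll": 0}, {"x": 0, "y": 0, "z": 3, "roll": 0}, {"x": 0, "y": 0, "z": 3, "roll": 0}, {"x": 0, "y": 0, "z": 3, "roll": 0}, {"x": 0, "y": 0, "z": 2.2, "roll": 0}, {"x": 0, "y": 0, "z": 0, "roll": 0}, {"x": 0, "y": 0, "z": 0, "roll": 0}]'

```text
clock: 5.65
tool_pos: [0.5231, -0.2629, 0.0561]
orientation: [180.0, -0.1, 11.8]
force: [-0.3, 0.8, 0.8]
opening: 0.0873
```

```bash
python3 -c "
from h import *
w=Cam('wrist','w3');s=Cam('side')
todelta((.5226,-.2628,.055),12)
s.crop('s3',(335,145),50,6)
"
```

```text
tool shift cm [-0.12 -0.04  0.18] roll -0.003 now [ 0.5238 -0.263   0.0568] [179.91  -0.18  11.85] t 5.75 open 0.0878 J6 [ -7.5  21.5 -22.8   0.  -45.5 109.4]
```

View pics/w3.png

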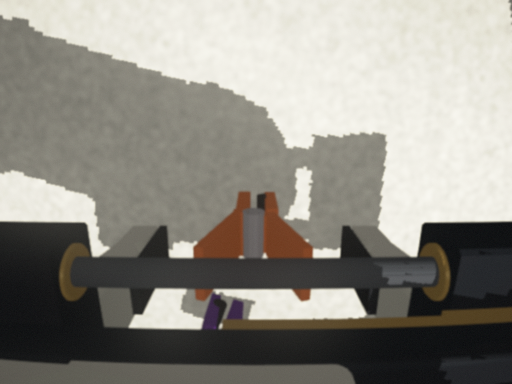

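View pics/s3.png

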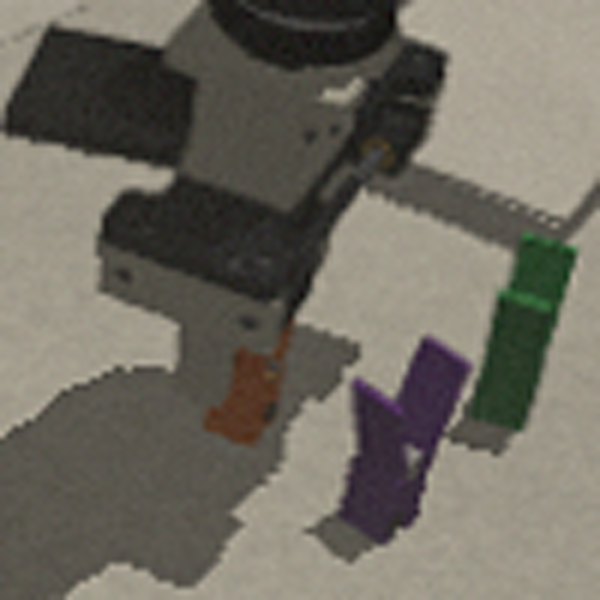

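>>> jog_arm --commands '[{"x": 0, "y": 0, "z": 0, "roll": 0}, {"x": 0, "y": 0, "z": 0, "roll": 0}, {"x": 0, "y": 0, "z": 0, "roll": 0}, {"x": 0, "y": 0, "z": 0, "roll": 0}, {"x": 0, "y": 0, "z": 0, "roll": 0}, {"x": 0, "y": 0, "z": 0, "roll": 0}, {"x": 0, "y": 0, "z": 0, "roll": 0}, {"x": 0, "y": 0, "z": 0, "roll": 0}]' --gripper 1.5

```text
clock: 6.55
tool_pos: [0.5234, -0.2628, 0.0558]
orientation: [179.9, -0.1, 11.8]
force: [-2.1, 5.5, 13.5]
opening: 0.0294
```

>>> jog_arm --commands '[{"x": 0, "y": 0, "z": 0, "roll": 0}, {"x": 0, "y": 0, "z": 0, "roll": 0}, {"x": 0, "y": 0, "z": 0, "roll": 0}, {"x": 0, "y": 0, "z": 0, "roll": 0}]'

```text
clock: 6.95
tool_pos: [0.5234, -0.2627, 0.0558]
orientation: [180.0, -0.1, 11.8]
force: [-1.5, 3.0, 9.5]
opening: 0.0219
```

```bash
python3 -c "
from h import *
w=Cam('wrist','w4');s=Cam('side')
todelta((.5226,-.2628,.055),12)
s.crop('s4',(335,145),50,6)
"
```

```text
tool shift cm [-0.09 -0.01  0.08] roll -0.003 now [ 0.5235 -0.2627  0.0558] [ 1.7995e+02 -1.0000e-01  1.1840e+01] t 7.05 open 0.022 J6 [ -7.5  21.6 -22.8   0.  -45.5 109.4]
```

View pics/w4.png

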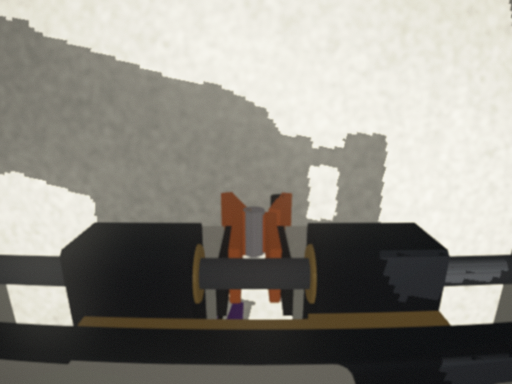

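View pics/s4.png

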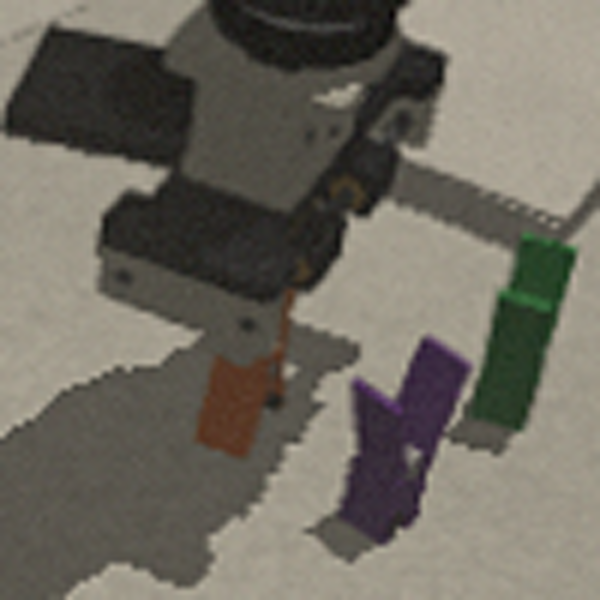

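>>> jog_arm --commands '[{"x": 0, "y": 0, "z": -2, "roll": 0}, {"x": 0, "y": 0, "z": -4, "roll": 0}, {"x": 0, "y": 0, "z": -4, "roll": 0}, {"x": 0, "y": 0, "z": -4, "roll": 0}, {"x": 0, "y": 0, "z": 0, "roll": 0.11}, {"x": 0, "y": 0, "z": 0, "roll": 0.11}, {"x": 0, "y": 0, "z": 0, "roll": 0.11}, {"x": 0, "y": 0, "z": 0, "roll": 0}]'

```text
clock: 7.85
tool_pos: [0.5222, -0.2626, 0.1943]
orientation: [-180.0, 0.0, -7.2]
force: [-0.3, 0.1, -1.1]
opening: 0.0221
```

```bash
python3 -c "
from h import *
todelta((.47,.14,.2),-7.2)
"
```

```text
tool shift cm [-10.22 -39.29  -0.55] roll 0.0 now [ 0.5222 -0.2626  0.1943] [-1.7999e+02  3.0000e-02 -7.1900e+00] t 7.85 open 0.0221 J6 [ -7.6  13.4 -13.7  -0.  -62.9  90.4]
```

>>> jog_arm --commands '[{"x": -1, "y": -3.9, "z": 0, "roll": 0}, {"x": -1, "y": -3.9, "z": 0, "roll": 0}, {"x": -1, "y": -3.9, "z": 0, "roll": 0}, {"x": -1, "y": -3.9, "z": 0, "roll": 0}, {"x": -1, "y": -3.9, "z": 0, "roll": 0}, {"x": -1, "y": -3.9, "z": 0, "roll": 0}, {"x": -1, "y": -3.9, "z": 0, "roll": 0}, {"x": -1, "y": -3.9, "z": 0, "roll": 0}, {"x": -1, "y": -3.9, "z": 0, "roll": 0}, {"x": -1, "y": -3.9, "z": 0, "roll": 0}, {"x": 0, "y": 0, "z": 0, "roll": 0}, {"x": 0, "y": 0, "z": 0, "roll": 0}]'

```text
clock: 9.05
tool_pos: [0.471, 0.1374, 0.1943]
orientation: [180.0, 0.0, -6.8]
force: [0.1, -0.4, -1.0]
opening: 0.0221
```

```bash
python3 -c "
from h import *
w=Cam('wrist','w5')
todelta((.47,.14,.2),-7.2)
"
```

```text
tool shift cm [-0.15 -0.32 -0.57] roll 0.005 now [0.4711 0.1367 0.1943] [ 1.7997e+02  3.0000e-02 -6.9200e+00] t 9.1 open 0.0218 J6 [ 39.2   4.5 -24.7  -0.  -60.8  43.9]
```

View pics/w5.png

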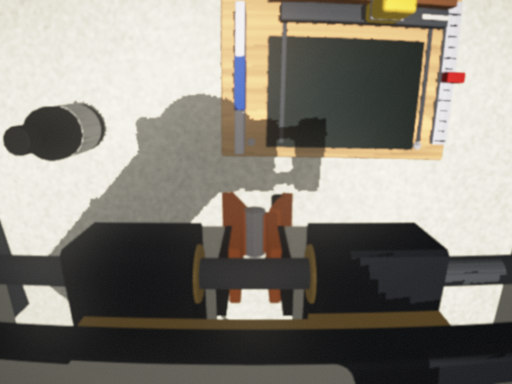

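```bash
python3 -c "
import cv2
I=cv2.imread('pics/w5.png')
cv2.imwrite('pics/w5a.png',cv2.resize(I[0:170,205:275],None,fx=3.5*2**0,fy=3.5,interpolation=cv2.INTER_CUBIC))
cv2.imwrite('pics/w5b.png',cv2.resize(I[0:160,360:480],None,fx=3.75,fy=3.75,interpolation=cv2.INTER_CUBIC))
"
```

```text
(no output)
```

View pics/w5a.png

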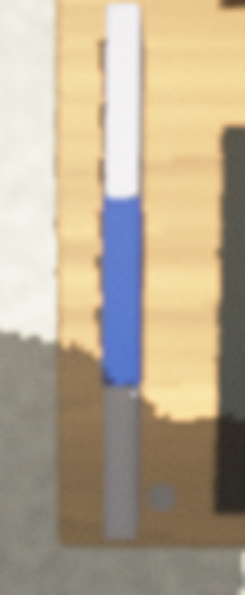

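View pics/w5b.png

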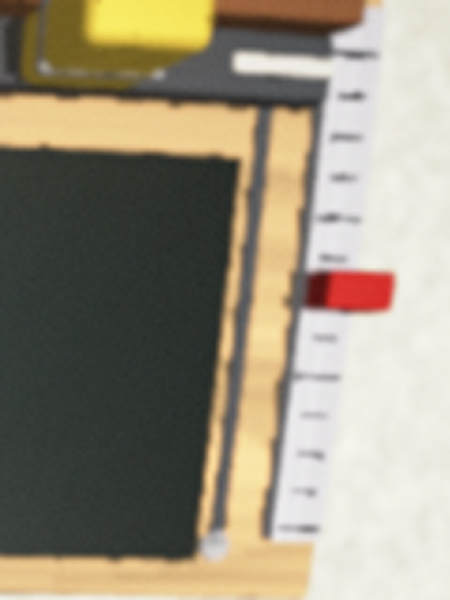

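```bash
cat > q.py <<'E'
import numpy as np
q=np.array([.5541,.0440,np.radians(-7.2)])
def L(P):
    c,s=np.cos(q[2]),np.sin(q[2]); d=np.array(P)[:2]-q[:2]; return np.round([c*d[0]+s*d[1],-s*d[0]+c*d[1]],4)
E
python3 -c "
from h import *
from q import *
w=Cam('wrist')
A=lambda a,b:(205+a/3.5,b/3.5)
B=lambda a,b:(360+a/3.75,b/3.75)
for n,p,z in(('blue rear',A(122,197),.057),('blue front',A(121,385),.057),('fence front',A(120,540),.057),('fence rear',A(123,3),.057),('red',B(361,291),.024),('line out',B(330,67),.027),('line in',B(233,62),.027)):
  X=w.onz(p,z);print(n,X.round(4),L(X))
X=(w.onz(A(122,197),.057)+w.onz(A(121,385),.057))/2;X[2]=.2
print(X);todelta(X,-7.2)
# jaws: in wrist image pivot 
"
```

```text
blue rear [0.5761 0.1362 0.057 ] [0.0103 0.0943]
blue front [0.5329 0.1421 0.057 ] [-0.0334  0.0947]
fence front [0.4951 0.1473 0.057 ] [-0.0715  0.0951]
fence rear [0.6186 0.1305 0.057 ] [0.0531 0.0939]
red [ 0.5394 -0.0657  0.024 ] [-0.0009 -0.1107]
line out [ 0.5937 -0.0563  0.027 ] [ 0.0518 -0.0945]
line in [ 0.5966 -0.0316  0.027 ] [ 0.0516 -0.0696]
[0.55449233 0.13916508 0.2       ]
tool shift cm [ 8.23 -1.32 -0.58] roll 0.003 now [0.4712 0.1361 0.1943] [ 1.7997e+02  4.0000e-02 -7.0100e+00] t 9.15 open 0.0218 J6 [ 39.1   4.5 -24.7  -0.  -60.8  43.9]
```

>>> jog_arm --commands '[{"x": 2.7, "y": -0.4, "z": 0, "roll": 0}, {"x": 2.7, "y": -0.4, "z": 0, "roll": 0}, {"x": 2.7, "y": -0.5, "z": 0, "roll": 0.01}, {"x": 0, "y": 0, "z": 2, "roll": 0}, {"x": 0, "y": 0, "z": 2, "roll": 0}, {"x": 0, "y": 0, "z": 0, "roll": 0}, {"x": 0, "y": 0, "z": 0, "roll": 0}]'

```text
clock: 9.85
tool_pos: [0.5535, 0.1384, 0.1547]
orientation: [180.0, 0.0, -7.7]
force: [-0.2, 0.2, -0.7]
opening: 0.0218
```

```bash
python3 -c "
from h import *
w=Cam('wrist','w6');s=Cam('side')
todelta((.553,.139,.087),-7.5)
s.crop('s6',(218,215),50,6)
"
```

```text
tool shift cm [-0.12  0.05  6.88] roll -0.003 now [0.5541 0.1393 0.1558] [-1.7996e+02 -9.0000e-02 -7.6700e+00] t 9.95 open 0.0215 J6 [ 33.7  14.1 -18.4   0.  -57.5  48.6]
```

View pics/w6.png

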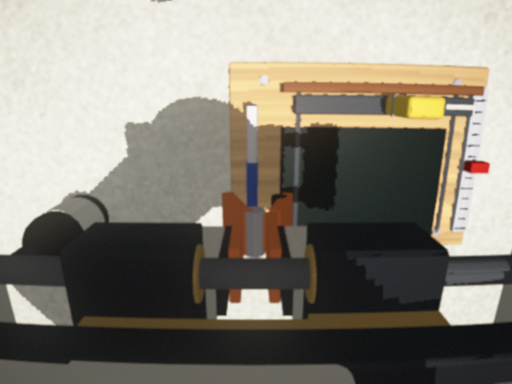

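View pics/s6.png

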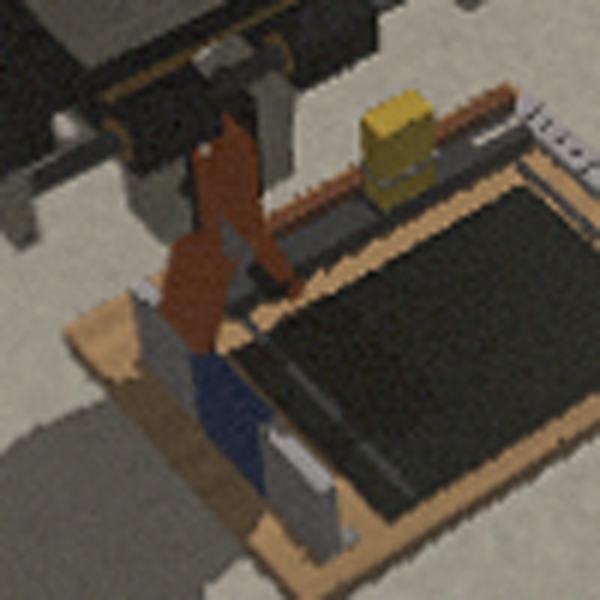

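>>> jog_arm --commands '[{"x": 0, "y": -0.2, "z": 1, "roll": 0}, {"x": 0, "y": 0, "z": 1.5, "roll": 0}, {"x": 0, "y": 0, "z": 1, "roll": 0}, {"x": 0, "y": 0, "z": 0, "roll": 0}]'

```text
clock: 10.35
tool_pos: [0.5527, 0.1412, 0.1181]
orientation: [179.9, 0.1, -7.7]
force: [-0.7, -0.4, -0.8]
opening: 0.0219
```

```bash
python3 -c "
from h import *
w=Cam('wrist','w7');s=Cam('side')
todelta((.553,.139,.087),-7.5)
s.crop('s7',(218,215),50,6)
"
```

```text
tool shift cm [-0.04  0.27  3.27] roll -0.002 now [0.5538 0.1416 0.1197] [179.98  -0.    -7.64] t 10.45 open 0.0219 J6 [ 34.   16.2 -20.7   0.  -53.   48.4]
```

View pics/s7.png

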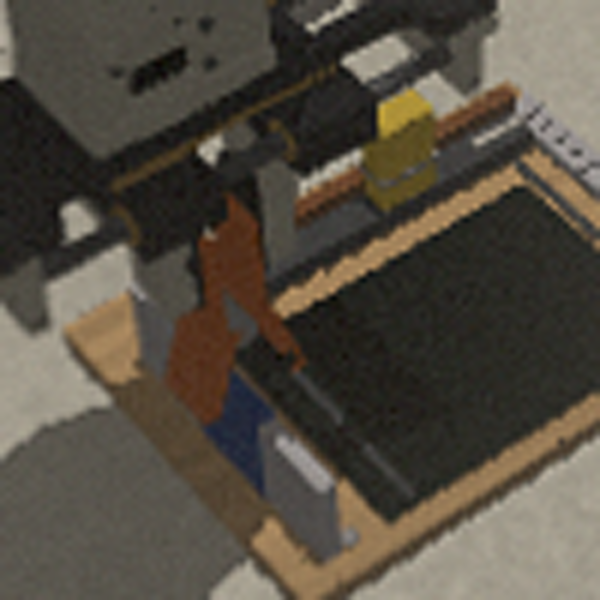

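View pics/w7.png

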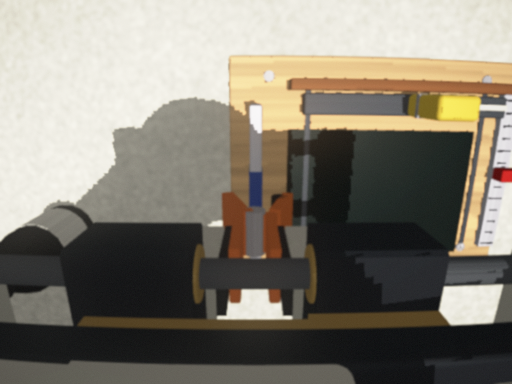

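>>> jog_arm --commands '[{"x": 0, "y": 0, "z": 1, "roll": 0}, {"x": 0, "y": 0, "z": 1, "roll": 0}, {"x": 0, "y": 0, "z": 1.1, "roll": 0}, {"x": 0, "y": 0, "z": 0, "roll": 0}, {"x": 0, "y": 0, "z": 0, "roll": 0}]'

```text
clock: 10.95
tool_pos: [0.5535, 0.1413, 0.088]
orientation: [179.9, 0.0, -7.7]
force: [0.1, -0.4, -0.5]
opening: 0.0214
```

```bash
python3 -c "
from h import *
w=Cam('wrist','w8');s=Cam('side')
todelta((.553,.139,.087),-7.5)
s.crop('s8',(218,215),50,6)
"
```

```text
tool shift cm [-0.06  0.27  0.18] roll -0.003 now [0.5539 0.1416 0.0888] [-1.80e+02 -2.00e-02 -7.66e+00] t 11.05 open 0.0215 J6 [ 33.9  18.2 -22.7   0.  -49.1  48.4]
```

View pics/s8.png

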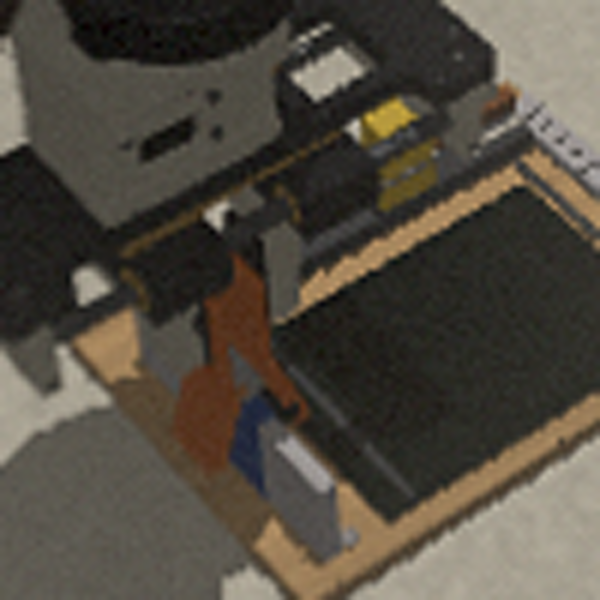

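View pics/w8.png

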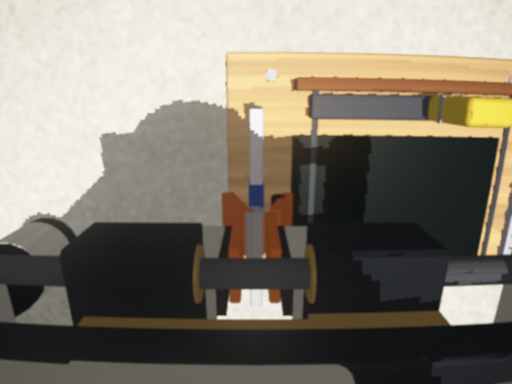

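>>> jog_arm --commands '[{"x": 0, "y": 0, "z": 0.1, "roll": 0}, {"x": 0, "y": 0, "z": 0, "roll": 0}, {"x": 0, "y": 0, "z": 0, "roll": 0}, {"x": 0, "y": 0, "z": 0, "roll": 0}, {"x": 0, "y": 0, "z": 0, "roll": 0}, {"x": 0, "y": 0, "z": 0, "roll": 0}, {"x": 0, "y": 0, "z": 0, "roll": 0}, {"x": 0, "y": 0, "z": 0, "roll": 0}, {"x": 0, "y": 0, "z": 0, "roll": 0}, {"x": 0, "y": 0, "z": 0, "roll": 0}]' --gripper 8.7

```text
clock: 12.05
tool_pos: [0.5537, 0.1415, 0.0876]
orientation: [-180.0, -0.0, -7.7]
force: [1.0, 0.5, 0.0]
opening: 0.0867
```

```bash
python3 -c "
from h import *
w=Cam('wrist','w9');s=Cam('side')
todelta((.553,.139,.087),-7.5)
s.crop('s9',(218,215),50,6)
"
```

```text
tool shift cm [-0.03  0.25  0.06] roll -0.003 now [0.5537 0.1415 0.0876] [180.    -0.    -7.66] t 12.15 open 0.0872 J6 [ 33.9  18.3 -22.8   0.  -49.   48.4]
```

View pics/s9.png

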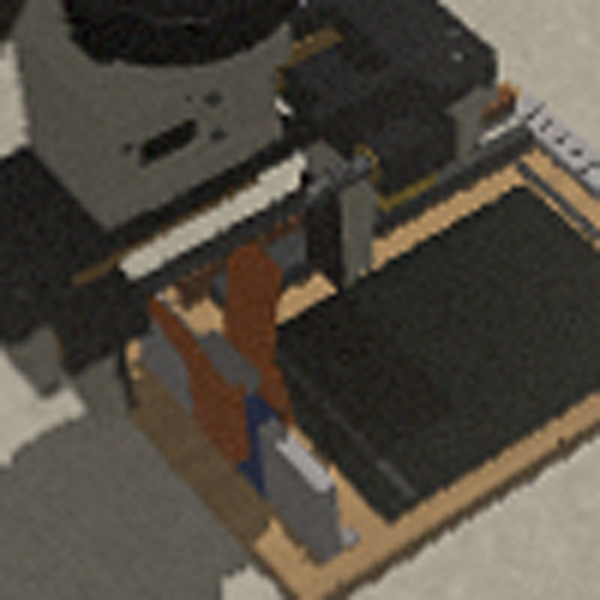

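View pics/w9.png

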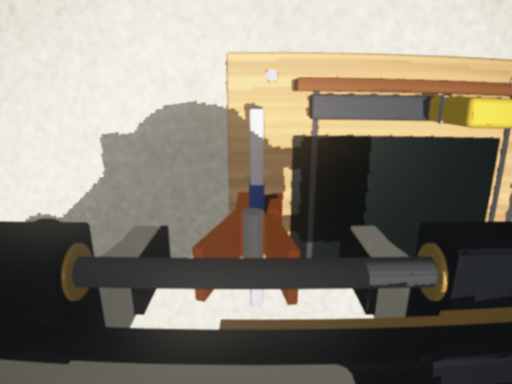

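>>> jog_arm --commands '[{"x": 0, "y": 0, "z": -2, "roll": 0}, {"x": 0, "y": 0, "z": -3, "roll": 0}, {"x": 0, "y": 0, "z": -3, "roll": 0}, {"x": 0, "y": 0, "z": -3, "roll": 0}, {"x": -3, "y": 3, "z": 0, "roll": 0}, {"x": -3, "y": 3, "z": 0, "roll": 0}, {"x": 0, "y": 0, "z": 0, "roll": 0}, {"x": 0, "y": 0, "z": 0, "roll": 0}]'

```text
clock: 12.95
tool_pos: [0.4859, 0.0896, 0.1983]
orientation: [-179.9, -0.1, -7.7]
force: [1.5, 1.4, -0.9]
opening: 0.0871
```

```bash
python3 -c "
from h import *
w=Cam('wrist','w10');s=Cam('side')
todelta((.553,.139,.087),-7.5)
s.crop('s10',(218,205),45,7)
"
```

```text
tool shift cm [ 5.9  -5.7  11.09] roll -0.003 now [0.4868 0.0904 0.1979] [-1.7997e+02 -5.0000e-02 -7.6600e+00] t 13.05 open 0.0869 J6 [ 33.3   4.7 -24.    0.  -61.3  49. ]
```

View pics/s10.png

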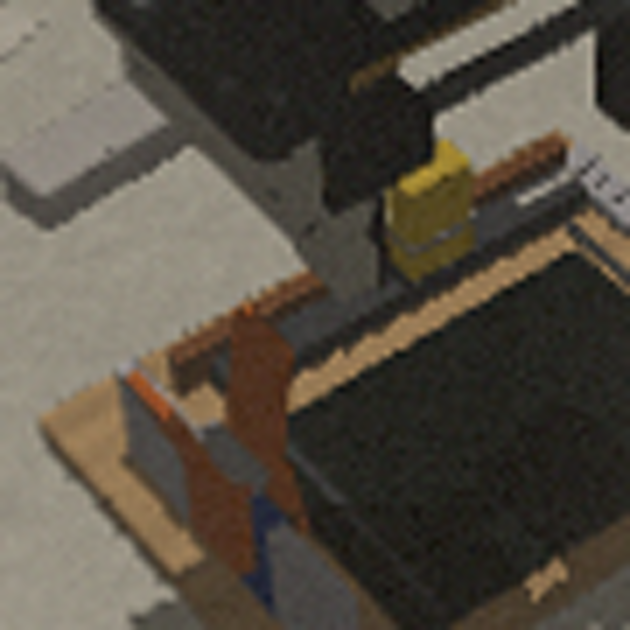

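View pics/w10.png

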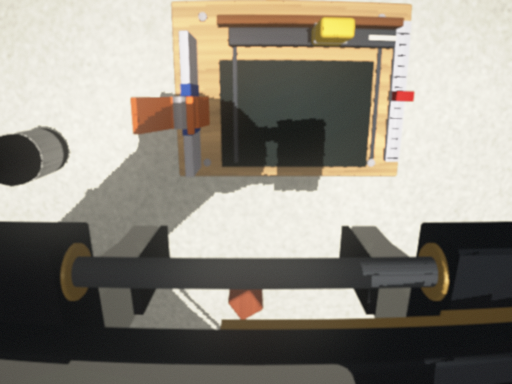

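```bash
python3 -c "
from h import *
I=cv2.imread('pics/w10.png');cv2.imwrite('pics/w10c.png',cv2.resize(I[70:150,115:225],None,fx=7,fy=7,interpolation=cv2.INTER_CUBIC))
"
```

```text
(no output)
```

View pics/w10c.png

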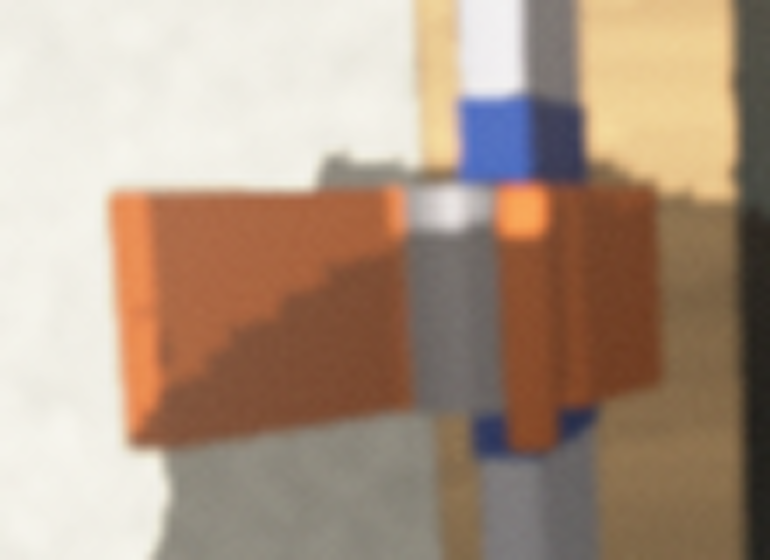

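```bash
python3 -c "
from h import *
w=Cam('wrist')
U=lambda a,b:(115+a/7,70+b/7)
for z in(.113,.118,.123):
  P=np.array([w.onz(U(*p),z) for p in((112,192),(130,445),(550,187),(556,450))]);m=P.mean(0)
  ws=np.linalg.norm(P[0]-P[2]),np.linalg.norm(P[1]-P[3]),np.linalg.norm(P[0]-P[1])
  B=np.array([w.onz(U(495,100),.057),w.onz(U(512,455),.057)]);f=B.mean(0); u=(B[0]-B[1])/np.linalg.norm(B[0]-B[1]); d=m-f; n=np.array([-u[1],u[0],0])
  print(z,np.round(ws,4),m.round(4),f.round(4),'along',d@u,'across',d@n,'lean',np.degrees(np.arctan2(d@n,.08)),'bluelen',np.linalg.norm(B[0]-B[1]))
"
```

```text
0.113 [0.0443 0.0441 0.0254] [0.5543 0.1469 0.113 ] [0.5549 0.1404 0.057 ] along -0.001449999515451418 across 0.006336881392368504 lean 4.529000553526137 bluelen 0.04313816572304402
0.118 [0.0434 0.0432 0.0248] [0.5544 0.1456 0.118 ] [0.5549 0.1404 0.057 ] along -0.0011735199839529766 across 0.005004699335027132 lean 3.5796869176102115 bluelen 0.04313816572304402
0.123 [0.0425 0.0423 0.0243] [0.5545 0.1442 0.123 ] [0.5549 0.1404 0.057 ] along -0.0008970404524545353 across 0.0036725172776857604 lean 2.628401421415661 bluelen 0.04313816572304402
```

```bash
python3 -c "
from h import *
w=Cam('wrist');s=Cam('side');t=Cam('top')
t.crop('t10',(210,198),25,14)
U=lambda a,b:np.array((115+a/7,70+b/7))
V=lambda a,b:np.array((173+a/7,160+b/7))
for a,b in(((112,192),(122,370)),((130,445),(185,440)),((550,187),(250,308)),((556,450),(293,350))):
  print(tri([w,s],[U(*a),V(*b)]))
"
```

```text
(array([0.56996672, 0.16617256, 0.11530063]), [np.float64(0.14523100836904684), np.float64(0.045595471781856606)])
(array([0.54262323, 0.16980826, 0.10937872]), [np.float64(4.13620142827554), np.float64(1.4013104882492997)])
(array([0.5632856 , 0.12228788, 0.11325163]), [np.float64(1.5714033942331085), np.float64(0.4968908674071549)])
(array([0.53835393, 0.12615521, 0.11647574]), [np.float64(0.4226211134729536), np.float64(0.13926684537878206)])
```

View pics/t10.png

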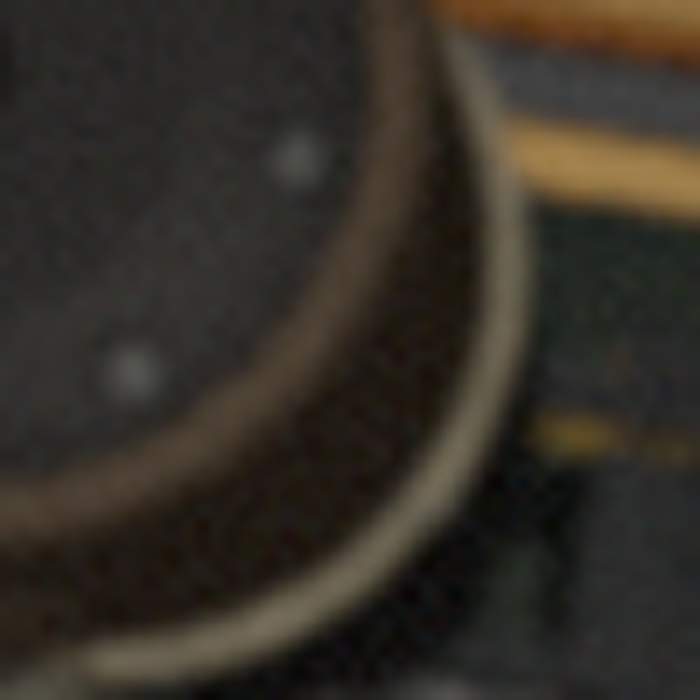

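>>> jog_arm --commands '[{"x": 0, "y": -2.7, "z": 0, "roll": 0}, {"x": 0, "y": -2.7, "z": 0, "roll": 0}, {"x": 0, "y": 0, "z": 0, "roll": 0}, {"x": 0, "y": 0, "z": 0, "roll": 0}]'

```text
clock: 13.65
tool_pos: [0.4934, 0.1441, 0.197]
orientation: [180.0, 0.1, -7.6]
force: [-0.4, -0.4, -0.1]
opening: 0.0867
```

```bash
python3 -c "
from h import *
w=Cam('wrist','w11')
todelta((.553,.139,.087),-7.5)
cv2.imwrite('pics/w11c.png',cv2.resize(w.img[50:170,200:310],None,fx=5,fy=5,interpolation=cv2.INTER_CUBIC)[:,:,::-1])
"
```

```text
tool shift cm [ 5.99 -0.35 11.  ] roll -0.002 now [0.4933 0.1436 0.1971] [ 1.7995e+02  5.0000e-02 -7.6400e+00] t 13.7 open 0.087 J6 [ 38.1   6.7 -21.9  -0.  -61.6  44.2]
```

View pics/w11c.png

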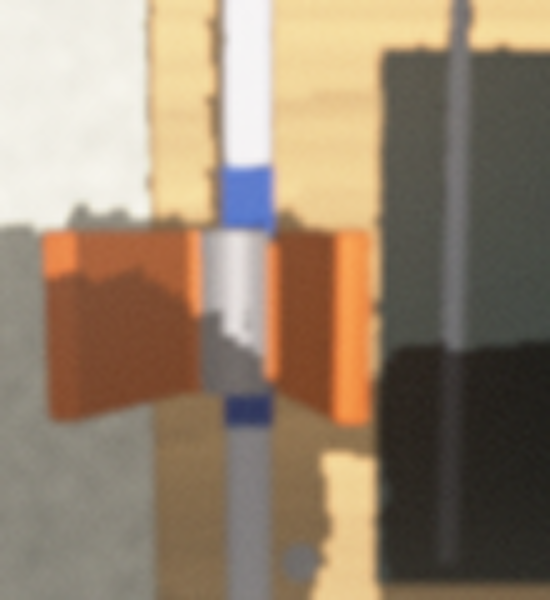

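>>> jog_arm --commands '[{"x": 3.8, "y": 1.5, "z": 0, "roll": 0}, {"x": 3.8, "y": 1.5, "z": 0, "roll": 0}, {"x": 3.8, "y": 1.4, "z": 0, "roll": 0}, {"x": 0, "y": 0, "z": 0, "roll": 0.145}, {"x": 0, "y": 0, "z": 0, "roll": 0.145}, {"x": 0, "y": 0, "z": 0, "roll": 0.145}, {"x": 0, "y": 0, "z": 0, "roll": 0.145}, {"x": 0, "y": 0, "z": 0, "roll": 0.145}, {"x": 0, "y": 0, "z": 0, "roll": 0.145}, {"x": 0, "y": 0, "z": 0, "roll": 0.145}, {"x": 0, "y": 0, "z": 0, "roll": 0.145}, {"x": 0, "y": 0, "z": 0, "roll": 0.145}]' --gripper 6

```text
clock: 14.9
tool_pos: [0.6003, 0.0839, 0.1974]
orientation: [180.0, -0.0, -82.8]
force: [0.7, 1.8, 0.4]
opening: 0.0604
```

>>> jog_arm --commands '[{"x": 0, "y": 0, "z": 0, "roll": 0.133}, {"x": 0, "y": 0, "z": 0, "roll": 0.133}, {"x": 0, "y": 0, "z": 0, "roll": 0}, {"x": 0, "y": 0, "z": 0, "roll": 0}]'

```text
clock: 15.3
tool_pos: [0.6004, 0.0842, 0.1975]
orientation: [180.0, -0.0, -97.5]
force: [0.2, 0.3, -0.7]
opening: 0.0596
```

```bash
python3 -c "
from h import *
w=Cam('wrist','w12')
todelta((.6,.085,.2),-97.7)
"
```

```text
tool shift cm [-0.06  0.05 -0.25] roll 0.004 now [0.6005 0.0844 0.1975] [180.    -0.   -97.49] t 15.35 open 0.0599 J6 [ 26.4  15.3 -10.7  -0.  -64.  -33.9]
```

View pics/w12.png

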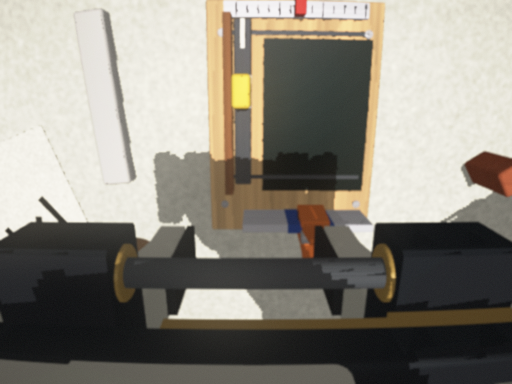

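```bash
python3 -c "
import cv2
I=cv2.imread('pics/w12.png');cv2.imwrite('pics/w12c.png',cv2.resize(I[0:120,200:330],None,fx=5,fy=5,interpolation=cv2.INTER_CUBIC))
"
```

```text
(no output)
```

View pics/w12c.png

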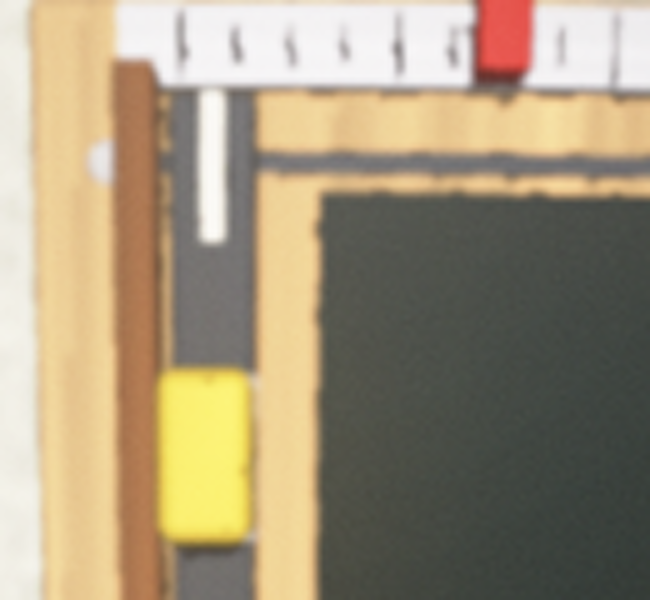

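```bash
python3 -c "
from h import *
w=Cam('wrist')
U=lambda a,b:(200+a/5,b/5)
k=w.onz(U(205,457),.071);l=w.onz(U(213,90),.027);l2=w.onz(U(212,243),.027)
# red: height of top? try
for z in(.018,.022,.026): print('red',z,w.onz(U(505,35),z))
print(k,l,l2)
u=np.array([np.cos(np.radians(-7.6)),np.sin(np.radians(-7.6)),0])
print('travel',[(l-w.onz(U(505,35),z))@u for z in(.014,.018,.022,.026)],'knobx-linex',(k-l)@u)
todelta((k[0],k[1],.12),-97.6)
"
```

```text
red 0.018 [ 0.53883455 -0.06029606  0.018     ]
red 0.022 [ 0.53946159 -0.05942986  0.022     ]
red 0.026 [ 0.54008864 -0.05856366  0.026     ]
[0.60205019 0.00872511 0.071     ] [ 0.59330664 -0.05565085  0.027     ] [ 0.59709549 -0.02952646  0.027     ]
travel [np.float64(0.053886201635410066), np.float64(0.05337922464753582), np.float64(0.05287224765966167), np.float64(0.05236527067178741)] knobx-linex 0.00015260992974688422
tool shift cm [ 7.49 -1.15  7.75] roll 0.001 now [0.6005 0.0845 0.1975] [180.    -0.   -97.53] t 15.4 open 0.0598 J6 [ 26.4  15.3 -10.7  -0.  -64.  -34. ]
```

>>> jog_arm --commands '[{"x": 2.5, "y": -0.4, "z": 0, "roll": 0}, {"x": 2.5, "y": -0.4, "z": 0, "roll": 0}, {"x": 2.5, "y": -0.3, "z": 0, "roll": 0}, {"x": 0, "y": 0, "z": 4, "roll": 0}, {"x": 0, "y": 0, "z": 4, "roll": 0}, {"x": 0, "y": 0, "z": 2, "roll": 0}, {"x": 0, "y": 0, "z": 0, "roll": 0}, {"x": 0, "y": 0, "z": 0, "roll": 0}]'

```text
clock: 16.2
tool_pos: [0.6018, 0.0089, 0.0981]
orientation: [-180.0, -0.0, -97.6]
force: [0.7, 0.8, 0.9]
opening: 0.0596
```

```bash
python3 -c "
from h import *
w=Cam('wrist','w13');s=Cam('side')
todelta((.602,.0087,.038),-97.6)
s.crop('s13',(240,190),50,6)
"
```

```text
tool shift cm [0.07 0.07 6.13] roll -0.0 now [0.6026 0.0092 0.0993] [-1.7986e+02  4.0000e-02 -9.7610e+01] t 16.3 open 0.0601 J6 [ 19.5  20.  -18.2   0.  -51.6 -27.1]
```

View pics/w13.png

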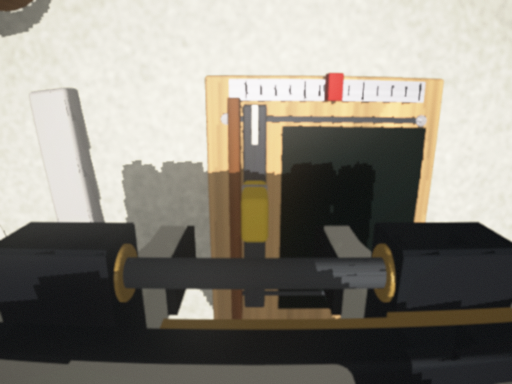

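View pics/s13.png

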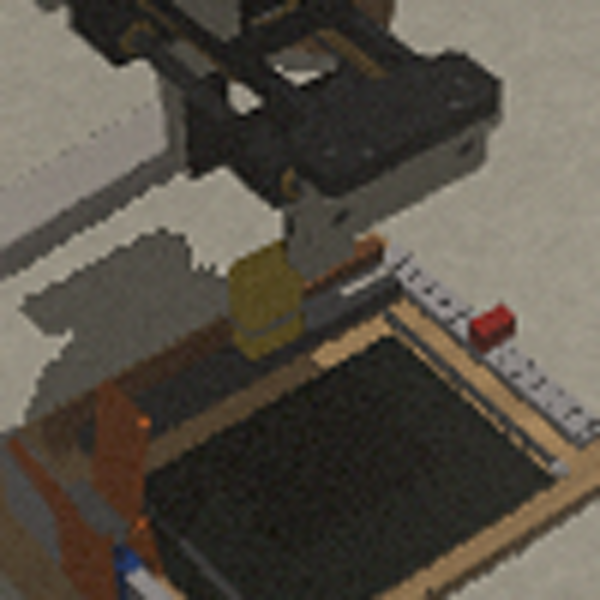

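>>> jog_arm --commands '[{"x": 0, "y": 0, "z": 2, "roll": 0}, {"x": 0, "y": 0, "z": 2, "roll": 0}, {"x": 0, "y": 0, "z": 2, "roll": 0}, {"x": 0, "y": 0, "z": 0, "roll": 0}, {"x": 0, "y": 0, "z": 0, "roll": 0}]'

```text
clock: 16.8
tool_pos: [0.6023, 0.0092, 0.0389]
orientation: [-179.9, 0.0, -97.6]
force: [-0.3, 0.5, 0.3]
opening: 0.0599
```

>>> jog_arm --commands '[{"x": 0, "y": 0, "z": 0, "roll": 0}, {"x": 0, "y": 0, "z": 0, "roll": 0}, {"x": 0, "y": 0, "z": 0, "roll": 0}, {"x": 0, "y": 0, "z": 0, "roll": 0}, {"x": 0, "y": 0, "z": 0, "roll": 0}, {"x": 0, "y": 0, "z": 0, "roll": 0}, {"x": 0, "y": 0, "z": 0, "roll": 0}, {"x": 0, "y": 0, "z": 0, "roll": 0}]' --gripper 0.5

```text
clock: 17.6
tool_pos: [0.6019, 0.0089, 0.0376]
orientation: [-180.0, 0.0, -97.7]
force: [3.1, -2.0, -0.4]
opening: 0.016
```

```bash
python3 -c "
from h import *
w=Cam('wrist','w14');s=Cam('side')
todelta((.602,.0087,.038),-97.6)
s.crop('s14',(240,190),50,6)
"
```

```text
tool shift cm [ 0.02 -0.02 -0.04] roll -0.001 now [0.6018 0.0089 0.0376] [-179.96    0.    -97.67] t 17.7 open 0.0158 J6 [ 19.4  24.2 -21.5   0.  -44.2 -27.1]
```

View pics/w14.png

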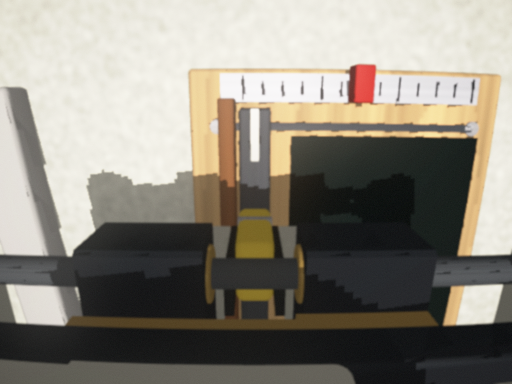

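View pics/s14.png

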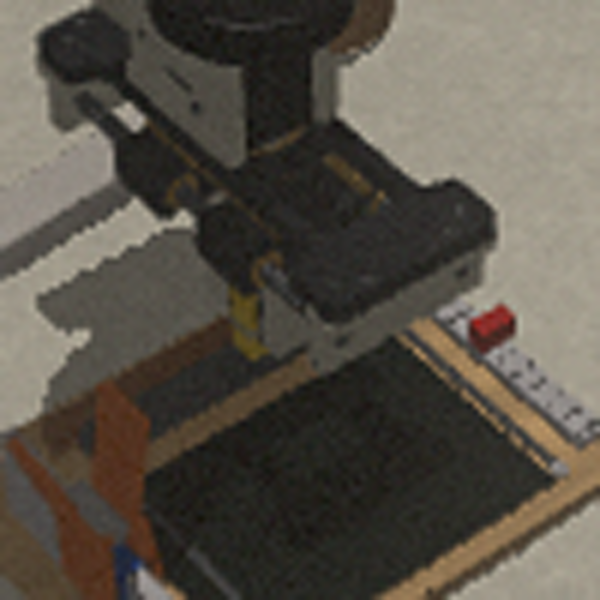

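>>> jog_arm --commands '[{"x": 0, "y": 0.7, "z": 0, "roll": 0}, {"x": 0, "y": 0.8, "z": 0, "roll": 0}, {"x": 0, "y": 0.8, "z": 0, "roll": 0}, {"x": 0, "y": 0.8, "z": 0, "roll": 0}, {"x": 0, "y": 0.8, "z": 0, "roll": 0}, {"x": 0, "y": 0.8, "z": 0, "roll": 0}, {"x": 0, "y": 0.3, "z": 0, "roll": 0}, {"x": 0, "y": 0, "z": 0, "roll": 0}, {"x": 0, "y": 0, "z": 0, "roll": 0}, {"x": 0, "y": 0, "z": 0, "roll": 0}]'

```text
clock: 18.7
tool_pos: [0.5535, 0.0155, 0.0376]
orientation: [-179.9, 0.0, -97.7]
force: [9.7, -4.5, -7.7]
opening: 0.0156
```

```bash
python3 -c "
from h import *
w=Cam('wrist','w15');s=Cam('side')
todelta((.602,.0087,.038),-97.6)
w.crop('w15c',(255,110),55,7)
s.crop('s15',(240,190),50,6)
"
```

```text
tool shift cm [ 0.02 -4.9  -0.03] roll -0.001 now [0.5535 0.0155 0.0376] [-1.7986e+02  2.0000e-02 -9.7660e+01] t 18.8 open 0.0155 J6 [ 21.9  20.5 -27.9   0.1 -41.4 -29.6]
```

View pics/w15c.png

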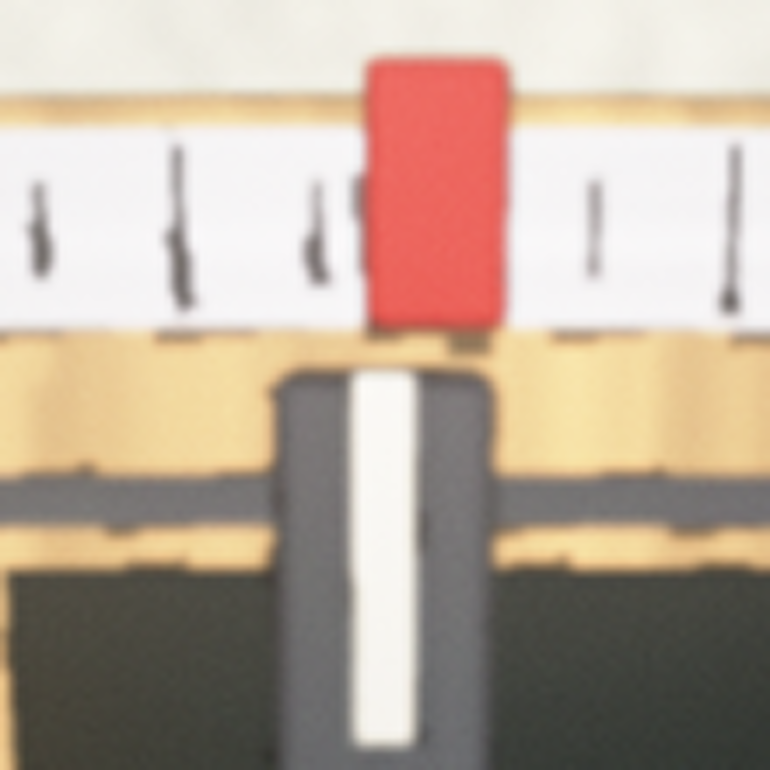

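View pics/s15.png

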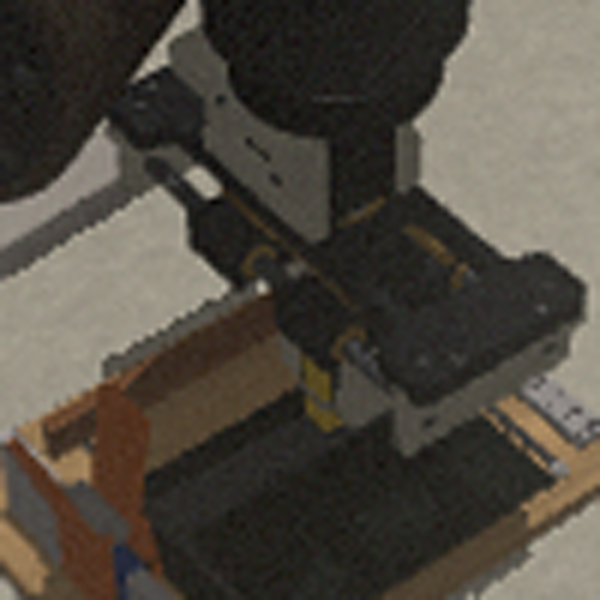

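>>> jog_arm --commands '[{"x": 0, "y": 0.2, "z": 0, "roll": 0}, {"x": 0, "y": 0.18, "z": 0, "roll": 0}, {"x": 0, "y": 0, "z": 0, "roll": 0}, {"x": 0, "y": 0, "z": 0, "roll": 0}, {"x": 0, "y": 0, "z": 0, "roll": 0}]'

```text
clock: 19.3
tool_pos: [0.5498, 0.016, 0.0376]
orientation: [-179.8, 0.0, -97.7]
force: [9.1, -5.4, -7.3]
opening: 0.016
```

```bash
python3 -c "
from h import *
w=Cam('wrist','w16');s=Cam('side');t=Cam('top')
o=ctrl.get_obs();print(o['force'],o['qvel'].round(2));todelta((.602,.0087,.038),-97.6)
w.crop('w16c',(255,110),55,7)
s.crop('s16',(218,205),45,7); t.crop('t16',(225,198),48,8)
"
```

```text
[ 9.91955907 -4.88114339 -7.31960619] [-0.01  0.12 -0.08  0.04  0.    0.  ]
tool shift cm [ 0.03 -5.27 -0.02] roll -0.001 now [0.5498 0.016  0.0376] [-1.7984e+02  2.0000e-02 -9.7660e+01] t 19.45 open 0.0157 J6 [ 22.1  20.2 -28.4   0.1 -41.2 -29.8]
```

View pics/w16c.png

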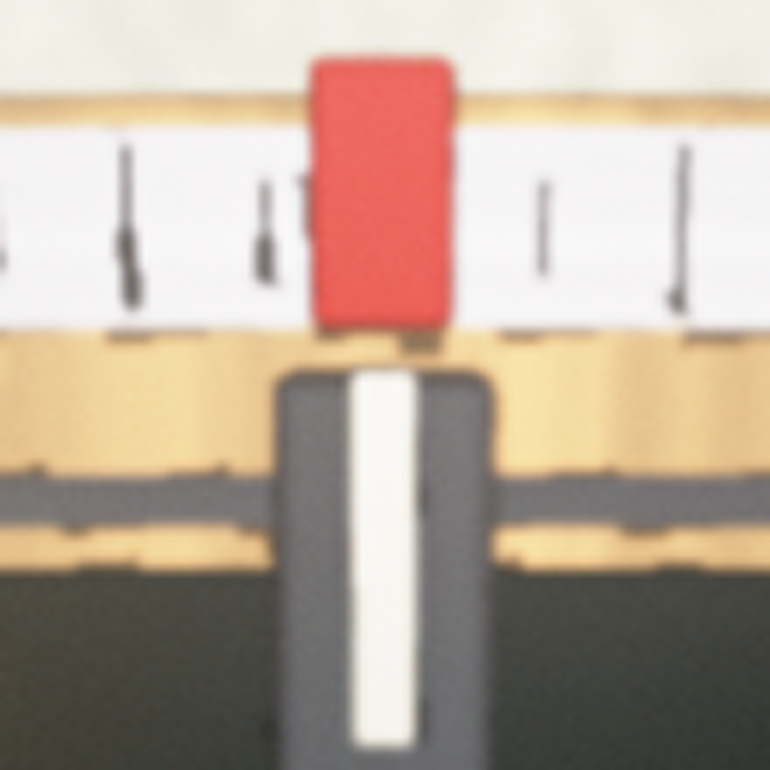

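View pics/t16.png

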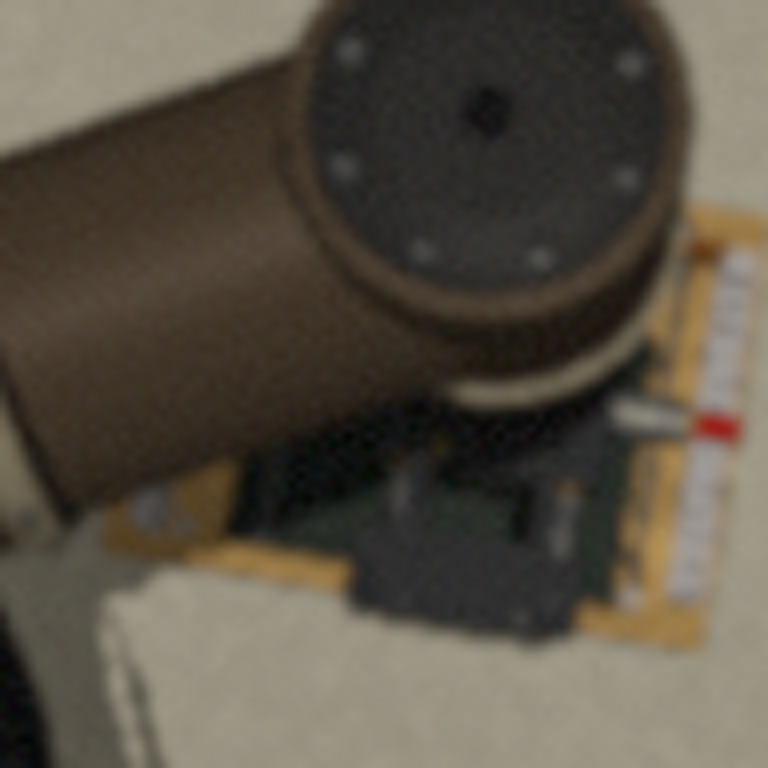

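View pics/s16.png

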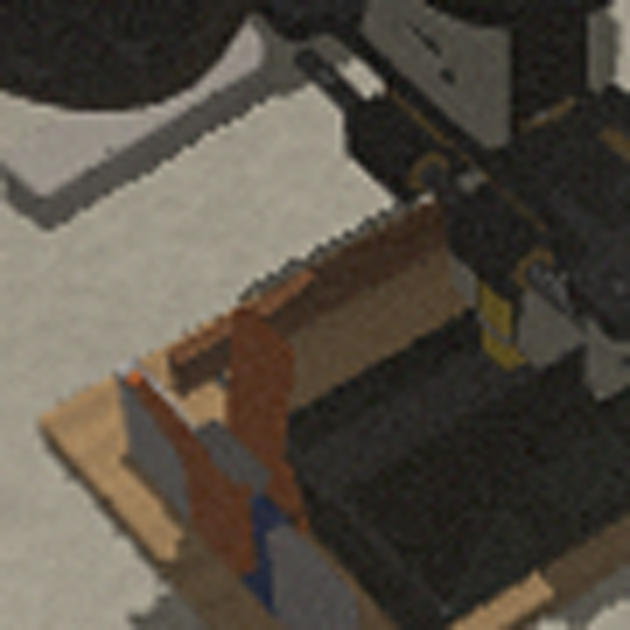

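```bash
python3 -c "
from plant import ctrl
print(ctrl.close_job()); o=ctrl.get_obs(); print(o['clock'],o['tool_pos'],o['opening'],o['force'])"
```

```text
the job is handed in; nothing more can be done
None
the job is handed in; nothing more can be done
```

I clipped the orange clamp onto the blue stretch of the fence and let go of it. I then pulled the sheet bar open by its yellow knob and handed the job in at about 19.5 s with the gripper still holding it. No verdict was reported.

**Clamp:**
- It sits about 1 mm along from the middle of the blue stretch, with the fingers clear of it.
- Its lever tops are at about 0.115 m, so the jaws are roughly 27–29 mm over the fence.
- It leans about 4° to the side. Depending on which half the clamp's axes follow, its own axis could be up to about 8° off vertical, against a limit of 11°; I did not settle which half that is.
- It looked unchanged in the last side view.

**Bar:**
- In the last wrist picture the white line stood within about 0.2 mm of the red block's middle.
- The gripper was closed to 16 mm on the knob against about 11 N of horizontal pull, and the arm was at rest.

**Other things on the table:** I aimed to keep clear of the bystanders and felt no unexpected contact, but I did not measure their positions again at the end. The red block shows no sign of having moved.

**Readings that disagreed:** the fixed cameras and the wrist camera differed by about 3 mm on the board's position and 5 mm on the clamp's. I relied on the close wrist views.

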